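# Clamp up the blocks from the locked box

### The job

Roll the three thumbwheels of the box's lock to 2, 5, 3 (from the left as the robot sees them, the number being the pips that face straight up), then swing the lid open until it stands about upright. Lay every pale block from the box flat on the clamp's bed in one straight row from the fixed jaw, long faces together, and crank the moving jaw up until it presses firmly on the row. Finally shut the lid fully and roll every wheel at least one whole number off the code, leaving the glue bottle, tape roll and brown sanding block alone.

Things in the scene. Friction and masses are not known exactly. Their poses are not given: they have to be found in the camera images.
- lockbox: Fixed dark wooden box, 185 (x) x 220 (y) x 46 mm, walls 8, floor 8; inside, a batten 20 mm thick lies along the rear wall; shut lid's top at 54.5. Origin under its centre, x from lock to hinge, y left, z up. Lock housing in front: x -93 to -155 mm, top 44. Lid tongues (tops 50.5 mm) enter the wheels' left flanks: the lid opens or shuts only with each wheel within 0.25 rad of its code.
- wheel_a (a joint): Left black thumbwheel, rad. 0: face with 1 pip straight up; each next number (2 to 6 pips, as on a die) pi/3 more; grows as its top moves to the box's +x; stops at -0.3 and 5.536. Code 2 = 1.047 rad. Friction (0.02 N m) holds it. Rolls when a fingertip pressed lightly on its top (3 to 15 N) is drawn along the box's x: 24 mm per rad.
- wheel_b (a joint): Middle thumbwheel, just like wheel_a. Code 5 = 4.189 rad.
- wheel_c (a joint): Right thumbwheel, just like wheel_a. Code 3 = 2.094 rad.
- wheel_a_top (a point): Topmost point of the left wheel (radius 24 mm, 20 mm wide, axle along the box's y), 58 mm above the bench, 14 mm proud of the lock housing; box frame (-124, 60, 58) mm; does not turn, axes as the box.
- wheel_b_top (a point): Topmost point of the middle wheel, box frame (-124, 0, 58) mm.
- wheel_c_top (a point): Topmost point of the right wheel, box frame (-124, -60, 58) mm.
- lid (a joint): Angle of the box lid (board 185 x 220 x 8 mm, hinged on the box's rear, +x, top edge): 0 shut, grows as it opens, stop at 1.68 rad (just past upright). A stiff hinge keeps it wherever it is left; about 4 N at the handle moves it.
- lid_handle (a point): Middle of the lid's steel bar handle: round bar along the box's y, 90 mm long, about 10 mm thick, 35 mm off the lid's upper face, 30 mm from its front edge. With the lid shut it is 155 mm in front of the hinge and 43 mm above it, 89.5 mm above the bench.
- lid_hinge (a point): Middle of the lid's hinge axis (along the box's y): box frame (92.5, 0, 46.5) mm. The point turns with the lid.
- clamp: Fixed steel clamp. Origin on the bench under the bed's middle line; x along the bed to the fixed jaw, y across. Bed (x -40 to 120) 120 mm wide, flat top 10 mm above the bench. Fixed jaw (56 mm wide, top at 51 mm) has its face at x = +100 mm; moving jaw's face starts at x = -46 (146 mm free). Gear housing at x -150 to -100, top 44 mm, crank on top of it, its upright axis at x = -125, y = 0.
- jaw_pad: Steel pad, 54 mm wide, that forms the moving jaw's face (jaw 56 mm wide, top 44.5 mm above the bench). It is sprung: yields up to 3 mm, 2.5 N per mm, so turn the crank on by 0.25 to 0.3 rad after the row is tight to press firmly. Origin on the bench under the pad's face, axes as the clamp.
- bed_end (a point): Middle of the bed's top surface at the fixed jaw's face (clamp frame 100, 0, 10 mm); axes as the clamp, so the bed runs to -x from it.
- row_dir (a point): Middle of the bed's top, 50 mm from the fixed jaw, with axes turned by 5 degrees clockwise from the clamp's: a block lying square in the row (38 mm along the bed) has its own x axis along this x, either way round.
- jaw (a joint): Travel of the moving jaw's slide towards the fixed jaw, m: 0 fully back (146 mm free) to 0.078. Geared to the crank: 10 mm per rad.
- crank (a joint): Angle of the crank, rad: 0 (start, arm pointing to the clamp's -x) to 7.8; grows clockwise seen from above, which moves the jaw towards the fixed jaw. Turns easily (about 2 N at the grip) until the jaw meets something; stays where it is left.
- crank_knob (a point): In the crank's upright round wooden grip, at the height to take it (75.5 mm above the bench), 40 mm from the crank's axis. Grip 18 mm thick, free to spin on its pin, from 53.5 to 89.5 mm above the bench; the crank arm below it is 14 mm wide, its top at 53 mm (boss at 56).
- block_a: Pale wooden block, 38 x 55 x 26 mm high, 60 g, origin under its centre. Note: its 38 mm direction is its x axis turned by 5 degrees (0.087 rad) counterclockwise from above, its 55 mm direction likewise from y. Two or three such blocks lie flat in the box, 38 mm sides roughly along the box's x; the rest are absent.
- block_b: Pale wooden block, 38 x 55 x 26 mm high, 60 g, origin under its centre. Note: its 38 mm direction is its x axis turned by 5 degrees (0.087 rad) counterclockwise from above, its 55 mm direction likewise from y. Two or three such blocks lie flat in the box, 38 mm sides roughly along the box's x; the rest are absent.
- block_c: Pale wooden block, 38 x 55 x 26 mm high, 60 g, origin under its centre. Note: its 38 mm direction is its x axis turned by 5 degrees (0.087 rad) counterclockwise from above, its 55 mm direction likewise from y. Two or three such blocks lie flat in the box, 38 mm sides roughly along the box's x; the rest are absent.
- glue_bottle: Bystander: pale glue bottle, 52 mm across, 159 mm tall, at the left; origin under its centre.
- tape_roll: Bystander: roll of red tape, 90 mm across, 19 mm high, lying flat at the back; origin under its centre.
- sand_block_a: Bystander: dark brown hardwood sanding block, 64 x 84 x 30 mm, at the back; origin under its centre.

How it is judged:
By the outcome, as a careful person would: the job done as asked, in the order asked, and still so for the second after the job is handed in, with the robot touching nothing.
Of block_a, block_b, block_c only 2 to 3 are there at a start; the rules pass over those that are not, and their reading is None.
At some moment in a run one of block_a, block_b, block_c may be knocked a few centimetres aside while the robot is not near it.
Once in a run the grip may slacken for a moment while it holds something.
It also fails if it takes over 208 s, if anything falls off the work surface, if the arm or the gripper's body presses on something with over 40 N, if the wrist force passes 120 N, or if a joint passes its speed limit or range.

### The arm

A 7-joint arm with a two-finger parallel gripper is mounted at the origin on a cart in front of the work surface, level with it; the furniture and walls round the work are solid. World frame = base frame: x ahead of the robot, y to its left, z up, the work surface at z = 0. Lengths are in mm, angles in rad, forces in N, time in s.
With the tool pointing down it reaches from about 425 to 825 mm from the base axis. Payload 3.6 kg.
Tool frame: the origin (TCP) lies between the finger pads; the fingertips stand 11 mm ahead of it and the grasp point (between the pads) lies 8 mm behind it; z points along the fingers, y is the direction in which the jaws open and shut (so a half turn about z gives the same grasp; the last joint's range is limited). The gripper opens to 93 mm and grips with 3 to 60 N. Pads are 15 mm wide; open, the fingers measure 128 mm over their backs; the gripper's body (75 mm by 188 mm) begins 65 mm behind the grasp point.
Start: joints at [1.121, 0.615, -0.013, 1.423, 0.008, 1.103, -0.04], TCP at [266.713, -592.728, 229.64] pointing down, gripper open.
Joint ranges: [-3.12, 3.12], [-0.3, 2.06], [-1.34, 1.32], [0.26, 2.42], [-1.36, 4.5], [0.01, 1.98], [-2.84, 2.84]. Speed limits (rad/s): [2.79, 2.79, 3.14, 3.14, 3.14, 3.14, 3.14].

### API

Orientations are given as a unit quaternion [x, y, z, w].
In Python, from workcell import r gives the robot as it stands.
- The arm moves only by the tool jog_arm, never from a script. Its argument "series" is text: rows parted by semicolons, each of 5 numbers parted by spaces: the opening, from 0 (shut) to 1 (fully open), then the shift along the tool's x, y, z in cm, then the turn about the tool's z in rad. In form: jaw dx dy dz turn; .... A call has 1 to 10 rows; each row is the pose to reach, as a shift and turn from the pose commanded when the call began, along the tool's axes at that moment; what a row does not reach only later rows make up. A row lasts 1/8 s, in which the tool goes at most 62.5 mm and 10.7 degrees, less where a joint would pass 70% of its speed; a pose out of reach is approached as far as the arm can. A call with a gripper value outside its range is refused whole. The fingers move at their own pace and stop on an object; "force" is the grip in N (left out, the last holds). Time passes only in rows, so rows that repeat a pose let the fingers close. It gives the time, the measured TCP pose, the force and the opening at its end, in the units of the state.
- r.observe(): the state, without advancing time (a new reading comes with each control period).
- r.grab_frame(name): name is "side" or "top" or "wrist"; returns the picture (420x560x3 uint8, red, green, blue); there is no depth.
- r.camera_model(name): a dict with "fx", "fy", "cx", "cy" (pixels), "world_to_cam" (4x4, takes a point from world to camera coordinates). Camera axes: x right, y down, z forward; pixel columns grow to the right and rows downward; lengths in mm; the calibration is good to about 2 mm. A picture is of the moment at which its call begins: read the wrist's pose just before it. camera_model takes no time and is no camera call; for the wrist camera it gives the pose at the moment of the call.
- r.job_done(): hands the job in, once; it reports no verdict.
The state is a dict: "time": time; "joint_positions": joint angles; "joint_velocities": joint speeds; "effort": joint torques, N m; "eef_pos": TCP position; "ee_rot": TCP orientation; "wrist_force": force on the tool from outside, world axes, zero at the start; "moment": the same for the moment, N m; "finger_gap": finger opening in mm.
Only numpy, scipy, OpenCV 4.12 (cv2) and the standard library are available. Lean on these libraries where they do the work, as an engineer would, in place of code of your own. Each camera call takes 0.05 s, during which the arm holds its last target. There are 200 camera calls.

## Working session

There is one attempt and no reset: what is moved stays moved. The work goes in short steps, Python scripts to look and compute and a tool call to move; the robot and the scene stay as the last step left them, time stands still between calls to the robot, and variables do not carry over. Pictures are saved under pics/ and viewed, about 12 in all and at most 16, crops included, and the job is handed in when it is done.

Besides the shell and the picture viewer there is one more tool, called after "Request:" as name(argument=value, ...) on one line, values as JSON. jog_arm: Moves the arm, as the interface text tells. Its arguments: {"type":"object","properties":{"series":{"type":"string"},"force":{"type":"number"}},"required":["series"]}

```bash
mkdir -p pics; ls
python3 - <<'E'
from workcell import r
import cv2
print(r.observe())
for n in ("side","top"):
    f=r.grab_frame(n); cv2.imwrite(f"pics/{n}0.png",f[:,:,::-1])
    m=r.camera_model(n); print(n,{k:(v if not hasattr(v,'tolist') else v.tolist()) for k,v in m.items()})
a=cv2.imread("pics/side0.png");b=cv2.imread("pics/top0.png")
E
```

```text
pics
{'time': 0.0, 'joint_positions': array([ 1.1214629 ,  0.6159002 , -0.01259979,  1.4248924 ,  0.00809645,
        1.10339905, -0.04041586]), 'joint_velocities': array([ 0.00029634,  0.00113232, -0.00050579,  0.00098095,  0.00035312,
        0.00025319,  0.00129679]), 'effort': array([ 3.63703111e-05, -4.58935583e+01,  2.09020190e-01, -1.65744299e+01,
       -6.10256894e-02,  2.06291105e-02,  2.44747862e-04]), 'eef_pos': array([ 266.41222111, -592.05667887,  228.49568837]), 'ee_rot': array([ 9.77730091e-01,  2.09862445e-01, -2.88453932e-04, -1.24133642e-03]), 'wrist_force': array([-1.08677548, -0.01071   , -0.2085023 ]), 'moment': array([-0.00917609,  0.00621629, -0.00969734]), 'finger_gap': 93.13601557369603}
side {'fx': 484.7703333471532, 'fy': 484.7703333471532, 'cx': 275.7556612756025, 'cy': 215.33006134750062, 'world_to_cam': [[0.3128802757086585, 0.9497899324789416, 0.0022399183290644923, -184.60725563281235], [0.600603463341236, -0.19602304506216248, -0.7751454351456051, -292.25612679580246], [-0.7357862548967505, 0.24387302016870277, -0.6317788672777914, 1883.5050759492296], [0.0, 0.0, 0.0, 1.0]]}
top {'fx': 504.7678247753752, 'fy': 504.7678247753752, 'cx': 270.49628676719146, 'cy': 204.80247237400056, 'world_to_cam': [[0.003957914341344103, -0.9997306849740987, 0.022866841392856316, -45.95716841488126], [-0.995913120124127, -0.0060040386971022515, -0.09011663932898083, 596.94606742396], [0.09022966296452899, -0.022416713419749157, -0.9956686692272507, 1460.5552101709206], [0.0, 0.0, 0.0, 1.0]]}
```

View pics/top0.png

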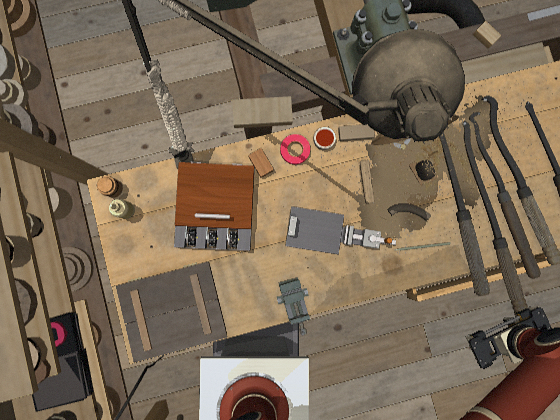

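View pics/side0.png

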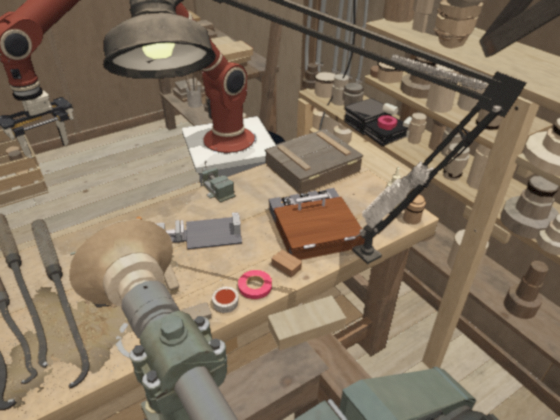

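The top view shows the box lid at about (180,163)–(252,228), the wheels at row 237 (cols 192/213/234), and the clamp bed at (286–343, 206–254) with its fixed jaw at col 292 and the crank at col 390. I'll localise these roughly first, then look with the wrist camera.

```bash
cat > h.py <<'E'
import numpy as np, cv2
from workcell import r
from scipy.spatial.transform import Rotation as R
def ray(m,p):
    W=np.array(m["world_to_cam"]);Rm,t=W[:3,:3],W[:3,3]
    d=Rm.T@np.array([(p[0]-m["cx"])/m["fx"],(p[1]-m["cy"])/m["fy"],1.]);return -Rm.T@t,d/np.linalg.norm(d)
def plane(m,p,z):
    o,d=ray(m,p);return o+d*(z-o[2])/d[2]
def tri(obs):  # [(model,pix),...] -> point, residual mm
    A=np.zeros((3,3));b=np.zeros(3);L=[]
    for m,p in obs:
        o,d=ray(m,p);P=np.eye(3)-np.outer(d,d);A+=P;b+=P@o;L.append((o,P))
    x=np.linalg.solve(A,b);return x,max(np.linalg.norm(P@(x-o)) for o,P in L)
def proj(m,X):
    q=np.array(m["world_to_cam"])@np.append(X,1.);return np.array([m["fx"]*q[0]/q[2]+m["cx"],m["fy"]*q[1]/q[2]+m["cy"]])
def yaw(s=None):   # world angle of the tool's y axis (jaw direction)
    s=s or r.observe();v=R.from_quat(s["ee_rot"]).as_matrix()[:,1];return np.arctan2(v[1],v[0])
def go(X,jawang=None,base=None):
    """shift (cm, tool axes) and turn to bring TCP to X with jaws along world angle jawang (mod pi)"""
    s=r.observe();M=R.from_quat(s["ee_rot"]).as_matrix();d=M.T@(np.array(X)-s["eef_pos"])/10
    t=0
    if jawang is not None:
        t=-((jawang-yaw(s)+np.pi/2)%np.pi-np.pi/2)
    print("shift",d.round(2),"turn",round(t,3),"j7",s["joint_positions"][6].round(2));return d,t
def snap(n,name):
    m=r.camera_model(n);f=r.grab_frame(n)[:,:,::-1].copy();cv2.imwrite(f"pics/{name}.png",f)
    import pickle;pickle.dump((m,f),open(f"pics/{name}.pkl","wb"));return m,f
def load(name):
    import pickle;return pickle.load(open(f"pics/{name}.pkl","rb"))
E
python3 - <<'E'
from h import *
m=r.camera_model("top")
for n,p,z in [("lid",(180,163),54.5),("lid",(254,167),54.5),("lid",(252,228),54.5),("lid",(175,226),54.5),("handle",(212,216),89.5),("wb",(213,237),58),("bed",(291,206),10),("bed",(343,213),10),("bed",(337,254),10),("bed",(286,246),10),("knob",(391,241),75),("tape",(296,149),19),("sand",(261,162),30),("glue",(118,208),159)]:
    print(n,p,plane(m,p,z).round(0))
s=r.observe();M=R.from_quat(s["ee_rot"]).as_matrix();print(M.round(3),yaw(s))
w=np.array(r.camera_model("wrist")["world_to_cam"]);print("cam in tool",(M.T@(-w[:3,:3].T@w[:3,3]-s["eef_pos"])).round(0),(M.T@w[:3,:3].T).round(2),r.camera_model("wrist")["fx"])
go([480,80,330],0)
E
```

```text
lid (180, 163) [715. 221.  54.]
lid (254, 167) [705.   6.  54.]
lid (252, 228) [527.  11.  54.]
lid (175, 226) [532. 232.  54.]
handle (212, 216) [559. 123.  90.]
wb (213, 237) [501. 122.  58.]
bed (291, 206) [ 596. -105.   10.]
bed (343, 213) [ 575. -260.   10.]
bed (337, 254) [ 453. -241.   10.]
bed (286, 246) [476. -90.  10.]
knob (391, 241) [ 491. -386.   75.]
tape (296, 149) [ 766. -119.   19.]
sand (261, 162) [724. -14.  30.]
glue (118, 208) [574. 367. 159.]
[[ 0.912  0.41  -0.001]
 [ 0.41  -0.912  0.002]
 [-0.    -0.002 -1.   ]] -1.1479000464214548
cam in tool [  70.   -0. -154.] [[ 0.   -0.97 -0.25]
 [ 1.    0.    0.  ]
 [-0.   -0.25  0.97]] 341.9946524905842
shift [ 47.06 -52.55 -10.02] turn -1.148 j7 -0.04
```

Request:
jog_arm(series="0 47 -52.5 -8 -1.15;0 47 -52.5 -8 -1.15;0 47 -52.5 -8 -1.15;0 47 -52.5 -8 -1.15;0 47 -52.5 -8 -1.15;0 47 -52.5 -8 -1.15;0 47 -52.5 -8 -1.15;0 47 -52.5 -8 -1.15;0 47 -52.5 -8 -1.15;0 47 -52.5 -8 -1.15")

```text
time: 1.35
eef_pos: [454.7, 0.8, 300.3]
ee_rot: [0.707, 0.708, -0.0, 0.0]
wrist_force: [0.8, -0.9, 0.3]
finger_gap: 0.9
```

Run:
```python
from h import *
s=r.observe();print(s["time"],s["eef_pos"],yaw(s),s["joint_positions"].round(2));go([480,80,310],-0.045)
```

```text
1.35 [454.67491209   0.80311781 300.31248707] 0.0014269513295500807 [ 0.35  0.27 -0.52  1.83  0.15  1.08 -0.22]
shift [ 7.92  2.54 -0.97] turn 0.046 j7 -0.22
```

Request:
jog_arm(series="0 7 5 6 0.045;0 7 5 6 0.045;0 7 5 6 0.045;0 7 5 6 0.045;0 7 5 6 0.045")

```text
time: 1.98
eef_pos: [504.4, 67.8, 241.0]
ee_rot: [0.723, 0.691, 0.0, 0.001]
wrist_force: [-0.6, 0.1, 0.3]
finger_gap: 0.8
```

Run:
```python
from h import *
m,f=snap("wrist","w1")
```

```text
(no output)
```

View pics/w1.png

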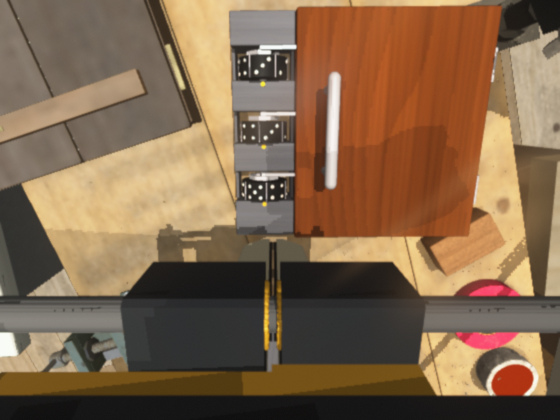

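w1: the lid spans (296,8)–(500,5)–(469,236)–(296,236) and the handle runs (335,75)–(330,187). The wheels are at about (265,67), (262,130) and (264,188), with yellow marks below each. I'll take a second, closer view for heights and pips.

Request:
jog_arm(series="0 3 2 5 -0.09;0 6 2 6 -0.09;0 6 2 6 -0.09;0 6 2 6 -0.09")

```text
time: 2.52
eef_pos: [527.4, 126.9, 181.0]
ee_rot: [0.691, 0.723, 0.0, 0.001]
wrist_force: [0.6, -0.5, -0.4]
finger_gap: 0.1
```

Run:
```python
from h import *
m2,f2=snap("wrist","w2"); m1,f1=load("w1")
def lidc(m,f):
    hsv=cv2.cvtColor(f,cv2.COLOR_BGR2HSV)
    mk=cv2.inRange(hsv,(3,130,60),(14,255,255))
    mk=cv2.morphologyEx(mk,cv2.MORPH_CLOSE,np.ones((21,21)))
    mk=cv2.morphologyEx(mk,cv2.MORPH_OPEN,np.ones((9,9)))
    c=max(cv2.findContours(mk,0,1)[0],key=cv2.contourArea)
    q=cv2.approxPolyDP(c,12,True)[:,0];print(q.tolist());return q
for m,f in((m1,f1),(m2,f2)):
    for p in lidc(m,f):print(p,plane(m,p,54.5).round(1))
    hsv=cv2.cvtColor(f,cv2.COLOR_BGR2HSV)
    y=cv2.inRange(hsv,(22,120,150),(34,255,255))
    n,_,st,ce=cv2.connectedComponentsWithStats(y)
    print([(c.round(1).tolist(),int(s[4])) for c,s in zip(ce[1:],st[1:]) if 5<s[4]<60 and c[1]<290 and 180<c[0]<330])
wc=np.array([500.,122,58]);p=proj(m2,wc).round().astype(int);print(p)
x0=max(0,p[0]-70);c=f2[max(0,p[1]-130):p[1]+110,x0:p[0]+100]
cv2.imwrite("pics/w2c.png",cv2.resize(c,None,fx=2.4,fy=2.4,interpolation=cv2.INTER_CUBIC));print(c.shape,x0,max(0,p[1]-130))
```

```text
[[296, 0], [294, 235], [420, 236], [465, 295], [498, 246], [474, 184], [501, 0]]
[296   0] [533.9 237.3  54.5]
[294 235] [525.9  16.7  54.5]
[420 236] [658.5   9.7  54.5]
[465 295] [712.6 -61.7  54.5]
[498 246] [742.   -5.3  54.5]
[474 184] [709.5  63.1  54.5]
[501   0] [716.1 229.3  54.5]
[([262.5, 83.5], 20), ([263.4, 146.4], 15), ([263.7, 203.5], 14)]
[[287, 71], [272, 242], [392, 262], [420, 295], [467, 295], [518, 90]]
[287  71] [534.8 231.4  54.5]
[272 242] [529.7  91.5  54.5]
[392 262] [636.7  77.6  54.5]
[420 295] [666.6  46.5  54.5]
[467 295] [709.3  48.5  54.5]
[518  90] [715.3 226.   54.5]
[([241.4, 148.7], 27), ([237.1, 217.6], 17)]
[238 208]
(240, 170, 3) 168 78
```

View pics/w2c.png

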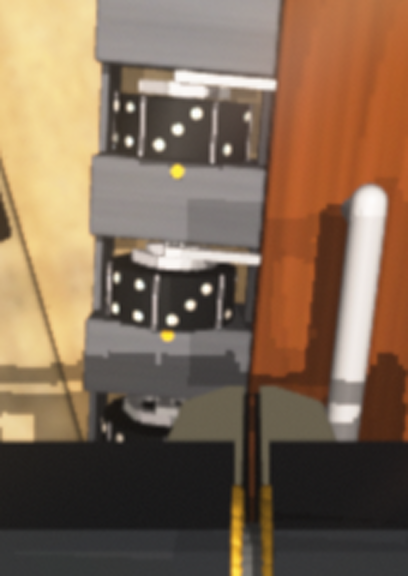

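w2 crop: the left wheel has 3 pips up, centred on its yellow mark. The middle wheel has 3 just past top towards +x, with 4 following. The right wheel is hidden, so I'll read it from w1 and fit the lid edges.

Run:
```python
from h import *
m1,f1=load("w1");m2,f2=load("w2")
cv2.imwrite("pics/w1c.png",cv2.resize(f1[35:215,215:345],None,fx=3.3,fy=3.3,interpolation=cv2.INTER_CUBIC))
def mask(f):
    return cv2.inRange(cv2.cvtColor(f,cv2.COLOR_BGR2HSV),(3,120,40),(14,255,255))
def fit(P):
    P=np.array(P)[:,:2]
    for _ in range(4):
        vx,vy,x,y=cv2.fitLine(P.astype(np.float32),cv2.DIST_HUBER,0,.01,.01).ravel()
        d=abs((P[:,0]-x)*vy-(P[:,1]-y)*vx);P=P[d<max(1,2*np.median(d))]
    return np.array([x,y]),np.array([vx,vy]),len(P)
for nm,m,f,rows,ct,cb in(("w1",m1,f1,range(20,225),range(310,480),range(310,410)),("w2",m2,f2,range(90,280),range(300,500),None)):
    k=mask(f)
    F=[plane(m,(np.argmax(k[v,200:])+200-.5,v),54.5) for v in rows]
    L=[plane(m,(u,np.argmax(k[:,u])-.5),54.5) for u in ct]
    print(nm,"front",fit(F),"left",fit(L))
    if cb: 
        B=[plane(m,(u,299-np.argmax(k[:300,u][::-1])+.5),54.5) for u in cb];print("right",fit(B))
    Rr=[plane(m,(559-np.argmax(k[v,::-1])+.5,v),54.5) for v in list(rows)[:150]];print("rear",fit(Rr))
    h=cv2.inRange(f,(200,200,200),(255,255,255));h[:, :310]=0;h[290:]=0
    n,l,st,ce=cv2.connectedComponentsWithStats(h);i=1+np.argmax(st[1:,4]);print("handle",st[i],ce[i])
    ys,xs=np.where(l==i);c=(plane(m,(xs[ys<=ys.min()+1].mean(),ys.min()),89.5),plane(m,(xs[ys>=ys.max()-1].mean(),ys.max()),89.5));print(c)
print(tri([(m1,(262.5,83.5)),(m2,(241.4,148.7))]),tri([(m1,(263.4,146.4)),(m2,(237.1,217.6))]))
print(plane(m1,(263.7,203.5),44))
```

```text
w1 front (array([529.70135, 130.59918], dtype=float32), array([0.03953149, 0.99921834], dtype=float32), 198) left (array([626.35175, 228.83183], dtype=float32), array([ 0.9990418 , -0.04376673], dtype=float32), 170)
right (array([592.15326 ,  12.118928], dtype=float32), array([ 0.9990033 , -0.04463639], dtype=float32), 90)
rear (array([714.4321 , 145.93527], dtype=float32), array([0.04011408, 0.9991951 ], dtype=float32), 141)
handle [328  73  11 113 815] [333.17423313 127.28466258]
(array([562.4612699 , 171.00707326,  89.5       ]), array([559.47591223,  75.63343563,  89.5       ]))
w2 front (array([531.17975, 155.44699], dtype=float32), array([0.03993946, 0.9992021 ], dtype=float32), 145) left (array([620.3025 , 229.44862], dtype=float32), array([ 0.9993021 , -0.03735371], dtype=float32), 194)
rear (array([715.7744 , 180.07042], dtype=float32), array([0.04194538, 0.9991199 ], dtype=float32), 109)
handle [310 156  18  81 759] [318.49011858 195.24505929]
(array([561.84304716, 171.49419074,  89.5       ]), array([561.24791904, 110.97559472,  89.5       ]))
(array([500.26884978, 169.62883364,  42.89839419]), np.float64(0.0564114580903868)) (array([498.10515631, 109.40318399,  45.07465497]), np.float64(0.08195898302284091))
[495.43332142  49.65385176  44.        ]
```

View pics/w1c.png

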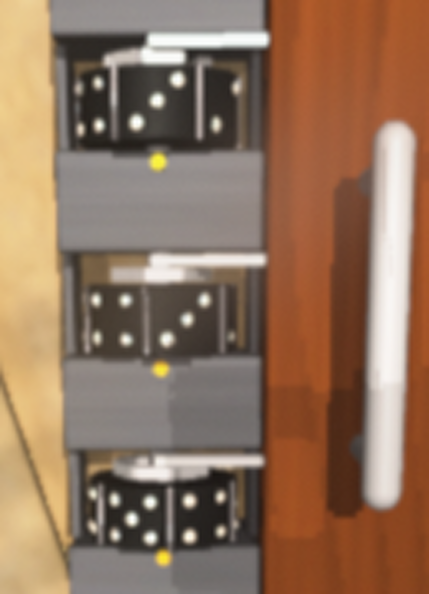

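The right wheel shows the 4|5 edge just past top (about 3.75 rad). The left is about 2.09 and the middle about 2.47. Required strokes:

| Wheel | Stroke along box x |
|---|---|
| a (left) | −25 mm |
| b (middle) | +41 mm |
| c (right) | −40 mm |

The box centre is about (621.8, 120) with yaw −0.041, and the marks at x −124 agree with it.

```bash
cat >> h.py <<'E'
BX=np.array([621.8,120.]);BY=-0.041
def box(x,y,z):
    c,s=np.cos(BY),np.sin(BY);return np.array([BX[0]+c*x-s*y,BX[1]+s*x+c*y,z])
E
python3 - <<'E'
from h import *
go(box(-112,60,74),BY)
E
```

```text
shift [ 5.87 -1.28 10.71] turn 0.086 j7 -0.55
```

Request:
jog_arm(series="0 5.87 -1.28 5 0.086;0 5.87 -1.28 10.2 0.086;0 5.87 -1.28 10.7 0.086;0 5.87 -1.28 10.7 0.086")

```text
time: 3.08
eef_pos: [512.9, 184.9, 74.5]
ee_rot: [0.722, 0.692, 0.001, 0.001]
wrist_force: [0.5, -0.6, 0.3]
finger_gap: 0.5
```

Request:
jog_arm(series="0 0 0 0.2 0;0 0 0 0.4 0;0 0 0 0.5 0;0 0 0 0.55 0;0 0 0 0.6 0;0 0 0 0.6 0")

```text
time: 3.82
eef_pos: [512.5, 186.3, 67.9]
ee_rot: [0.721, 0.693, 0.001, 0.001]
wrist_force: [1.3, -1.4, 5.3]
finger_gap: 0.2
```

Request:
jog_arm(series="0 0 -0.2 0.04 0;0 0 -0.5 0.04 0;0 0 -0.8 0.04 0;0 0 -1.1 0.04 0;0 0 -1.4 0.04 0;0 0 -1.7 0.04 0;0 0 -2.0 0.04 0;0 0 -2.3 0.04 0;0 0 -2.5 0.04 0;0 0 -2.5 0.04 0")

```text
time: 5.08
eef_pos: [485.9, 187.4, 67.0]
ee_rot: [0.721, 0.693, -0.0, -0.0]
wrist_force: [-1.2, -0.3, 5.6]
finger_gap: 0.3
```

Request:
jog_arm(series="0 0 0 -3 0;0 0 1.2 -7 0;0 -2 1.2 -11 0;0 -5 1.2 -11 0;0 -5 1.2 -11 0;0 -5 1.2 -11 0")

```text
time: 5.82
eef_pos: [496.1, 137.9, 176.2]
ee_rot: [0.72, 0.693, -0.0, -0.001]
wrist_force: [0.5, -0.6, -0.8]
finger_gap: 0.4
```

Run:
```python
from h import *
m,f=snap("wrist","w3")
p=proj(m,box(-124,0,58)).round().astype(int);print(p,r.observe()["eef_pos"])
y0=max(0,p[1]-120);c=f[y0:p[1]+100,p[0]-60:p[0]+80]
cv2.imwrite("pics/w3c.png",cv2.resize(c,None,fx=2.7,fy=2.7,interpolation=cv2.INTER_CUBIC))
print([((proj(m,box(-124,y,58))-[p[0]-60,y0])*2.7).round() for y in(60,0,-60)])
```

```text
[274 220] [496.04166624 138.27291586 176.19619421]
[array([164., 127.]), array([163., 324.]), array([162., 502.])]
```

View pics/w3c.png

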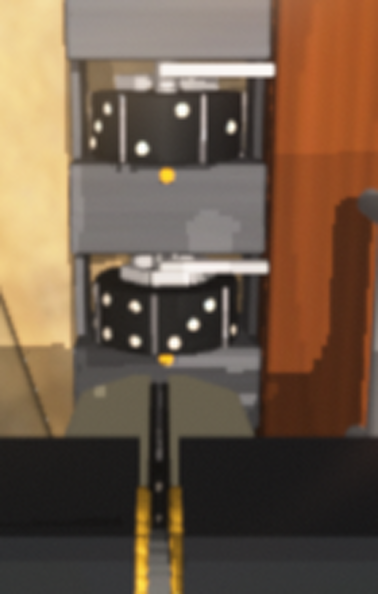

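Wheel a reads 2, centred on its mark (face edges 122/204, mark 167). Next is b in two +20.6 mm strokes.

Run:
```python
from h import *
go(box(-134.5,-0.5,74),BY)
```

```text
shift [-1.37 -0.8  10.22] turn 0.004 j7 -0.66
```

Request:
jog_arm(series="0 -1.37 -0.8 6 0;0 -1.37 -0.8 10.2 0;0 -1.37 -0.8 10.6 0;0 -1.37 -0.8 10.8 0;0 -1.37 -0.8 10.86 0;0 -1.37 -0.8 10.86 0")

```text
time: 6.62
eef_pos: [488.9, 123.9, 69.4]
ee_rot: [0.721, 0.693, 0.001, 0.001]
wrist_force: [-0.4, 0.6, -0.4]
finger_gap: 0.4
```

Request:
jog_arm(series="0 0 0.2 0 0;0 0 0.5 0 0;0 0 0.8 0 0;0 0 1.1 0 0;0 0 1.4 0 0;0 0 1.7 0 0;0 0 1.95 0 0;0 0 2.06 0 0;0 0 2.06 0 0;0 0 2.06 -1 0")

```text
time: 7.88
eef_pos: [507.6, 122.3, 77.6]
ee_rot: [0.721, 0.693, -0.001, -0.001]
wrist_force: [-0.5, -0.1, -0.0]
finger_gap: 0.6
```

Request:
jog_arm(series="0 0 -1.0 -0.5 0;0 0 -2.06 -0.5 0;0 0 -2.06 0.4 0;0 0 -2.06 0.9 0;0 0 -2.06 1.02 0;0 0 -2.06 1.02 0")

```text
time: 8.62
eef_pos: [487.5, 123.4, 68.3]
ee_rot: [0.721, 0.693, -0.001, 0.0]
wrist_force: [-2.1, -1.2, 8.6]
finger_gap: 0.5
```

Request:
jog_arm(series="0 0 0.2 0 0;0 0 0.5 0 0;0 0 0.8 0 0;0 0 1.1 0 0;0 0 1.4 0 0;0 0 1.7 0 0;0 0 1.95 0 0;0 0 2.06 0 0;0 0 2.06 0 0;0 0 2.06 -1 0")

```text
time: 9.88
eef_pos: [507.3, 122.6, 77.3]
ee_rot: [0.721, 0.693, -0.001, -0.001]
wrist_force: [-0.1, 0.4, -0.1]
finger_gap: 0.6
```

Run:
```python
from h import *
go(box(-114,-60.5,74),BY)
```

```text
shift [-5.84  0.04  0.33] turn 0.002 j7 -0.72
```

Request:
jog_arm(series="0 -5.84 0.04 -0.5 0;0 -5.84 0.04 0.3 0;0 -5.84 0.04 0.7 0;0 -5.84 0.04 0.9 0;0 -5.84 0.04 1.0 0;0 -5.84 0.04 1.0 0")

```text
time: 10.62
eef_pos: [507.1, 65.9, 68.3]
ee_rot: [0.72, 0.694, 0.001, -0.0]
wrist_force: [-0.2, 1.3, 2.1]
finger_gap: 0.1
```

Request:
jog_arm(series="0 0 -0.2 0 0;0 0 -0.5 0 0;0 0 -0.8 0 0;0 0 -1.1 0 0;0 0 -1.4 0 0;0 0 -1.7 0 0;0 0 -1.95 0 0;0 0 -2 0 0;0 0 -2 0 0;0 0 -2 -1 0")

```text
time: 11.88
eef_pos: [485.1, 64.4, 77.6]
ee_rot: [0.721, 0.693, -0.002, -0.001]
wrist_force: [-0.7, -0.0, 1.1]
finger_gap: 0.2
```

Request:
jog_arm(series="0 0 1.0 -0.5 0;0 0 2 -0.5 0;0 0 2 0.4 0;0 0 2 0.9 0;0 0 2 1.0 0;0 0 2 1.0 0")

```text
time: 12.62
eef_pos: [507.5, 64.0, 68.0]
ee_rot: [0.721, 0.693, 0.0, 0.001]
wrist_force: [1.1, -1.0, 2.5]
finger_gap: 0.7
```

Request:
jog_arm(series="0 0 -0.2 0 0;0 0 -0.5 0 0;0 0 -0.8 0 0;0 0 -1.1 0 0;0 0 -1.4 0 0;0 0 -1.7 0 0;0 0 -1.95 0 0;0 0 -2 0 0;0 0 -2 0 0;0 0 -2 -1 0")

```text
time: 13.88
eef_pos: [485.0, 65.2, 77.5]
ee_rot: [0.721, 0.693, -0.001, -0.001]
wrist_force: [0.3, -0.0, -1.3]
finger_gap: 0.5
```

Request:
jog_arm(series="0 0 1 -6 0;0 -3 1 -11 0;0 -3 1 -13 0;0 -3 1 -13 0")

```text
time: 14.38
eef_pos: [495.8, 35.1, 209.2]
ee_rot: [0.721, 0.693, 0.001, 0.001]
wrist_force: [-0.2, 0.7, 0.2]
finger_gap: 0.4
```

Run:
```python
from h import *
m,f=snap("wrist","w4")
p=proj(m,box(-124,0,58)).round().astype(int);print(p,r.observe()["eef_pos"])
y0=max(0,p[1]-120);c=f[y0:p[1]+100,p[0]-60:p[0]+80]
cv2.imwrite("pics/w4c.png",cv2.resize(c,None,fx=2.7,fy=2.7,interpolation=cv2.INTER_CUBIC))
print([((proj(m,box(-124,y,58))-[p[0]-60,y0])*2.7).round() for y in(60,0,-60)])
```

```text
[270  93] [494.88386635  35.08015028 207.84354428]
[array([161.,  39.]), array([161., 251.]), array([161., 442.])]
```

View pics/w4c.png

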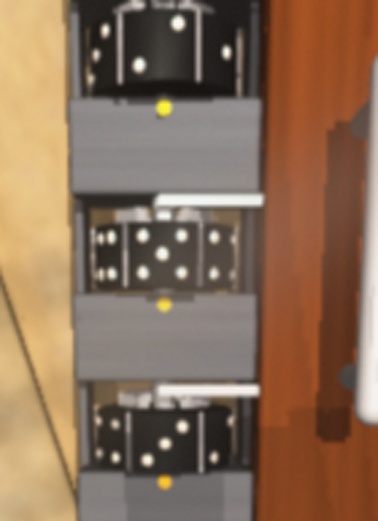

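All wheels are on the code: a=2, b=5, c=3, each face centred within about 0.06 rad of its mark. Next I grasp the handle.

Run:
```python
from h import *
d,t=go(box(-62,0.5,81.5),BY)
for i in range(0,13):
    th=1.56*i/12;x=155-155*np.cos(th)+43*np.sin(th);z=155*np.sin(th)+43*np.cos(th)-43
    print(f"0.1 0 {x/10:.2f} {-z/10:.2f} 0",end=";")
```

```text
shift [ 9.04  6.16 12.63] turn 0.002 j7 -0.45
0.1 0 0.00 -0.00 0;0.1 0 0.69 -1.97 0;0.1 0 1.63 -3.84 0;0.1 0 2.80 -5.57 0;0.1 0 4.19 -7.13 0;0.1 0 5.76 -8.50 0;0.1 0 7.50 -9.66 0;0.1 0 9.38 -10.58 0;0.1 0 11.36 -11.24 0;0.1 0 13.41 -11.65 0;0.1 0 15.50 -11.79 0;0.1 0 17.58 -11.65 0;0.1 0 19.63 -11.25 0;
```

Request:
jog_arm(series="0.45 8.5 6.3 0 0;0.45 8.5 6.3 4 0;0.45 8.5 6.3 9 0;0.45 8.5 6.3 9 0")

```text
time: 14.92
eef_pos: [557.3, 116.8, 112.7]
ee_rot: [0.72, 0.694, -0.006, -0.003]
wrist_force: [0.2, -1.0, 0.5]
finger_gap: 36.1
```

Run:
```python
from h import *
d,t=go(box(-62,0.5,81.5),BY)
```

```text
shift [0.64 0.27 3.11] turn 0.005 j7 -0.65
```

Request:
jog_arm(series="0.45 0.6 0.25 2 0;0.45 0.6 0.25 3.1 0;0 0.6 0.25 3.1 0;0 0.6 0.25 3.1 0;0 0.6 0.25 3.1 0;0 0.6 0.25 3.1 0;0 0.6 0.25 3.1 0", force=15)

```text
time: 15.8
eef_pos: [559.5, 123.3, 87.4]
ee_rot: [0.72, 0.694, -0.004, -0.003]
wrist_force: [-8.6, 0.2, 7.8]
finger_gap: 10.3
```

Request:
jog_arm(series="0 0 0 0 0;0 0 0 0 0")

```text
time: 16.05
eef_pos: [559.4, 123.3, 87.3]
ee_rot: [0.72, 0.694, -0.004, -0.003]
wrist_force: [-8.6, 0.0, 7.6]
finger_gap: 10.4
```

Request:
jog_arm(series="0 0 -0.1 -0.5 0;0 0 0.3 -1.4 0;0 0 0.59 -2.47 0;0 0 1.0 -3.4 0;0 0 1.53 -4.34 0;0 0 2.1 -5.2 0;0 0 2.7 -6.07 0;0 0 3.35 -6.85 0;0 0 4.09 -7.63 0;0 0 4.09 -7.63 0")

```text
time: 17.3
eef_pos: [604.6, 121.5, 164.9]
ee_rot: [0.721, 0.693, -0.001, -0.001]
wrist_force: [-6.1, -1.1, 4.9]
finger_gap: 10.4
```

Request:
jog_arm(series="0 0 0.8 -0.7 0;0 0 1.57 -1.37 0;0 0 2.4 -1.98 0;0 0 3.31 -2.53 0;0 0 4.2 -3.03 0;0 0 5.19 -3.45 0;0 0 6.2 -3.8 0;0 0 7.17 -4.11 0;0 0 8.2 -4.33 0;0 0 9.22 -4.52 0")

```text
time: 18.55
eef_pos: [698.3, 117.7, 209.8]
ee_rot: [0.721, 0.693, 0.0, 0.0]
wrist_force: [-3.1, 0.2, 1.5]
finger_gap: 10.8
```

Request:
jog_arm(series="0 0 1 -0.1 0;0 0 2.09 -0.14 0;0 0 3.1 -0.1 0;0 0 4.17 0 0;0 0 5.2 0.16 0;0 0 6.1 0.4 0;0 0 6.1 0.4 0")

```text
time: 19.42
eef_pos: [760.7, 115.1, 204.3]
ee_rot: [0.721, 0.693, 0.002, 0.001]
wrist_force: [2.4, 0.8, -0.6]
finger_gap: 10.6
```

Request:
jog_arm(series="0.2 0 0 0 0;0.2 0 0 0 0;0.2 0 0 -3 0;0.2 0 0 -7 0;0.2 0 -4 -8 0;0.2 0 -10 -8 0;0.2 -2 -15 -8 0;0.2 -5 -21 -8 0;0.2 -5 -21 -8 0;0.2 -5 -21 -8 0")

```text
time: 20.68
eef_pos: [547.4, 73.8, 285.5]
ee_rot: [0.721, 0.693, 0.001, 0.001]
wrist_force: [0.5, 0.1, -0.8]
finger_gap: 18.7
```

Run:
```python
from h import *
m,f=snap("wrist","w5");print(r.observe()["eef_pos"])
```

```text
[548.21360966  74.34901587 285.35953265]
```

View pics/w5.png

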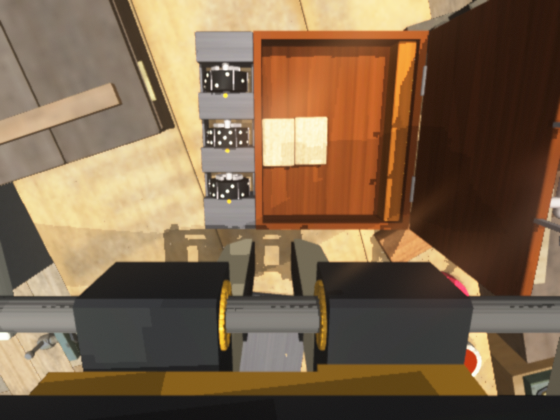

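w5: the lid is standing open and two pale blocks lie side by side at about (278,142) and (311,140), with no third. A second viewpoint gives their height.

Request:
jog_arm(series="0.6 2 3 2 0;0.6 4 5 5 0;0.6 4 5 5 0;0.6 4 5 5 0")

```text
time: 21.22
eef_pos: [599.1, 112.3, 234.8]
ee_rot: [0.721, 0.693, 0.001, 0.0]
wrist_force: [0.3, 0.5, 0.0]
finger_gap: 53.3
```

```bash
cat > blk.py <<'E'
from h import *
def quads(m,f,lo=(12,20,130),hi=(28,130,255),roi=None,z=34,amin=250,show=None):
    k=cv2.inRange(cv2.cvtColor(f,cv2.COLOR_BGR2HSV),lo,hi)
    M=np.zeros_like(k)
    P=np.array([proj(m,q) for q in roi]).astype(int);cv2.fillConvexPoly(M,cv2.convexHull(P),255);k&=M
    k=cv2.morphologyEx(k,cv2.MORPH_CLOSE,np.ones((3,3)))
    if show:cv2.imwrite(show,k)
    out=[]
    for c in cv2.findContours(k,0,1)[0]:
        if cv2.contourArea(c)<amin:continue
        W=np.array([plane(m,p,z)[:2] for p in c[:,0].astype(float)],np.float32)
        rc=cv2.minAreaRect(W);out.append((c,W,rc))
    return out
E
python3 - <<'E'
from blk import *
m2,f2=snap("wrist","w6");m1,f1=load("w5")
roi=[box(x,y,8) for x in(-84,62) for y in(-100,100)]
for m,f in((m1,f1),(m2,f2)):
    for c,W,rc in quads(m,f,roi=roi):
        b=cv2.boxPoints(rc);print(cv2.contourArea(c),[np.round(v,1) for v in rc[:2]],round(rc[2],1),b.round(1).tolist())
        rp=cv2.minAreaRect(c);print("  pix",cv2.approxPolyDP(c,4,True)[:,0].tolist())
E
```

```text
3033.0 [array([576.2, 114.9]), array([56.3, 76.2])] 87.8 [[537.0999755859375, 88.19999694824219], [613.2000122070312, 85.30000305175781], [615.4000244140625, 141.60000610351562], [539.2999877929688, 144.5]]
  pix [[327, 118], [263, 118], [263, 165], [325, 163]]
3563.5 [array([576.9, 116.6]), array([57.5, 73. ])] 88.4 [[539.5999755859375, 88.9000015258789], [612.5999755859375, 86.9000015258789], [614.2000122070312, 144.39999389648438], [541.2000122070312, 146.39999389648438]]
  pix [[285, 157], [216, 157], [217, 209], [285, 207]]
```

Run:
```python
from blk import *
m2,f2=load("w6");m1,f1=load("w5")
for a,b in(((327,118),(285,157)),((325,163),(285,207)),((263,118),(216,157)),((263,165),(217,209))):
    print(tri([(m1,a),(m2,b)]))
roi=[box(x,y,8) for x in(-84,62) for y in(-100,100)]
c=f1[105:178,250:340];d=f2[145:222,205:300]
cc=cv2.resize(c,(400,324),interpolation=cv2.INTER_CUBIC);dd=cv2.resize(d,(400,324),interpolation=cv2.INTER_CUBIC)
cv2.imwrite("pics/b56.png",np.hstack([cc,dd]))
print(c.shape,d.shape)
```

```text
(array([614.73100353, 140.95022402,  27.9309995 ]), np.float64(0.5649337716337134))
(array([612.45704033,  88.39633991,  31.87291236]), np.float64(0.354951178047795))
(array([540.4268085 , 143.29234561,  19.32715855]), np.float64(0.09613817578300803))
(array([538.46266405,  88.38543565,  29.26128031]), np.float64(0.49962196506538475))
(73, 90, 3) (77, 95, 3)
```

View pics/b56.png

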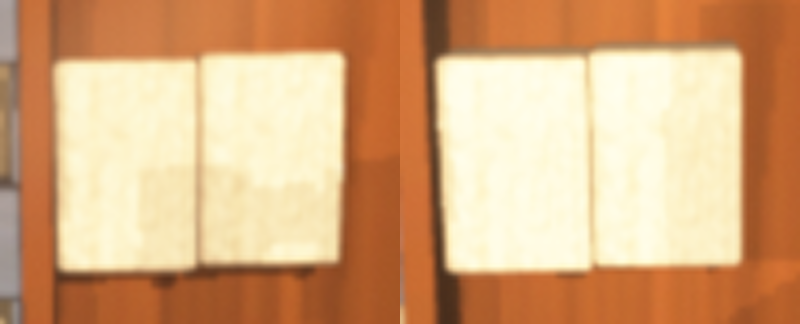

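Crop: the front block corners are about (55,62)–(196,271) and the rear block (200,54)–(345,265) in the left half. The seam is visible and both are nearly square to the box.

Run:
```python
from blk import *
m2,f2=load("w6");m1,f1=load("w5")
sx,sy=400/90,324/73;tx,ty=400/95,324/77
A={"rear":[(200,56),(345,52),(340,263),(200,266)],"front":[(55,62),(196,60),(196,270),(58,271)]}
B={"rear":[(590,50),(741,48),(741,265),(592,267)],"front":[(436,57),(587,53),(591,270),(446,271)]}
for n in A:
    for m,Q,g in((m1,A[n],lambda p:(p[0]/sx+250-.5,p[1]/sy+105-.5)),(m2,B[n],lambda p:((p[0]-400)/tx+205-.5,p[1]/ty+145-.5))):
        W=np.array([plane(m,g(p),34) for p in Q])[:,:2]
        a=W[1]-W[0];b=W[2]-W[3];e=W[0]-W[3];h=W[1]-W[2]
        print(n,W.mean(0).round(1),"len",[round(float(np.linalg.norm(v)),1) for v in(a,b,e,h)],"ang x",[round(float(np.arctan2(v[1],v[0])),3) for v in(a,b)],"ang y-90",[round(float(np.arctan2(-v[0],v[1])),3) for v in(e,h)])
print(r.camera_model("wrist")["world_to_cam"][:2])
go([595,114,100],np.pi/2-0.05)
```

```text
rear [595.  115.5] len [37.4, 37.4, 54.4, 54.6] ang x [-0.012, -0.017] ang y-90 [-0.022, -0.023]
rear [595.2 116.1] len [37.0, 38.0, 55.1, 55.0] ang x [-0.024, -0.024] ang y-90 [-0.045, -0.028]
front [556.9 115.3] len [36.4, 36.9, 54.2, 54.4] ang x [-0.025, -0.031] ang y-90 [-0.031, -0.023]
front [557.4 116.2] len [37.1, 37.0, 54.4, 55.1] ang x [-0.011, -0.031] ang y-90 [-0.034, -0.036]
[[ 9.99270015e-01 -3.81583842e-02  1.83721581e-03 -5.95614970e+02]
 [-3.73940062e-02 -9.67146029e-01  2.51456253e-01  1.00218590e+02]]
shift [ 0.19 -0.44 13.54] turn -1.56 j7 -0.54
```

Run:
```python
from h import *
go([520,-250,260],0.0)
```

```text
shift [-36.47  -6.47  -2.49] turn -0.039 j7 -0.54
```

Request:
jog_arm(series="0.6 -36.5 -6.5 -5 0;0.6 -36.5 -6.5 -5 0;0.6 -36.5 -6.5 -5 0;0.6 -36.5 -6.5 -4 0;0.6 -36.5 -6.5 -2.5 0;0.6 -36.5 -6.5 -2.5 0;0.6 -36.5 -6.5 -2.5 0;0.6 -36.5 -6.5 -2.5 0")

```text
time: 22.28
eef_pos: [519.3, -250.0, 260.7]
ee_rot: [0.721, 0.693, 0.001, 0.001]
wrist_force: [0.4, 0.9, 0.3]
finger_gap: 55.5
```

Run:
```python
from h import *
m,f=snap("wrist","c1");print(r.observe()["eef_pos"])
```

```text
[ 519.66775673 -248.85498831  260.6740465 ]
```

Request:
jog_arm(series="0.6 -6 0 0 0;0.6 -12 -1 -2 0;0.6 -16 -1 -2 0;0.6 -16 -1 -2 0;0.6 -16 -1 -2 0")

```text
time: 22.95
eef_pos: [504.3, -406.9, 279.8]
ee_rot: [0.719, 0.695, 0.001, -0.0]
wrist_force: [1.5, 0.9, 0.3]
finger_gap: 56.1
```

Run:
```python
from h import *
m,f=snap("wrist","c2");print(r.observe()["eef_pos"],r.observe()["joint_positions"].round(2))
a=load("c1")[1]
cv2.imwrite("pics/c12.png",np.hstack([a[:300,80:480],f[:300,80:480]]))
```

```text
[ 504.3833502  -406.61301841  279.9046833 ] [ 0.92  0.61 -0.49  1.34  0.29  1.26  0.37]
```

View pics/c12.png

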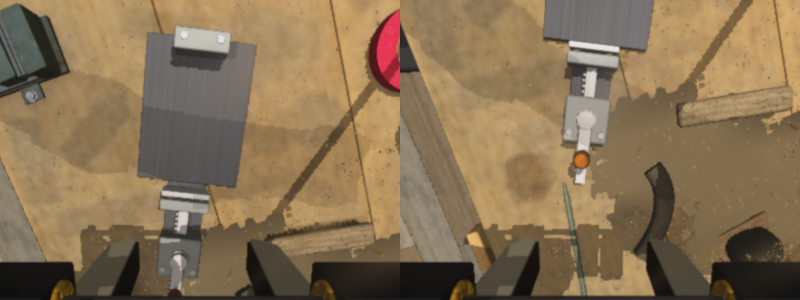

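c12: in c1 the bed corners are at (229,33), (336,44), (317,187), (218,177), with the fixed jaw at the top and the moving jaw at (265,195). In c2 the orange grip is at (262,160) and the crank boss at (267,120).

Run:
```python
from h import *
m1,f1=load("c1");m2,f2=load("c2")
g=cv2.cvtColor(f1,cv2.COLOR_BGR2HSV)
k=((g[...,1]<60)&(g[...,2]<120)&(g[...,2]>40)).astype(np.uint8)*255
def edge(pts):
    P=np.array([plane(m1,p,10)[:2] for p in pts],np.float32)
    for _ in range(4):
        vx,vy,x,y=cv2.fitLine(P,cv2.DIST_HUBER,0,.01,.01).ravel();d=abs((P[:,0]-x)*vy-(P[:,1]-y)*vx);P=P[d<max(.7,2*np.median(d))]
    return np.array([x,y]),np.array([vx,vy])
rows=range(60,165)
def first(v,a,b,step):
    w=k[v,a:b][::step];i=np.argmax(w>0);return (a+i-.5 if step>0 else b-1-i+.5)
L=edge([(first(v,205,270,1),v) for v in rows]);Rr=edge([(first(v,270,350,-1),v) for v in rows])
T=edge([(u,10+np.argmax(k[10:100,u])-.5) for u in list(range(236,252))+list(range(312,330))])
B=edge([(u,199-np.argmax(k[100:200,u][::-1])+.5) for u in list(range(224,240))+list(range(292,312))])
for n,e in zip("LRTB",(L,Rr,T,B)):print(n,e[0].round(1),round(float(np.arctan2(e[1][1],e[1][0])),4))
for p in[(229,33),(336,44),(317,187),(218,177)]:print(p,plane(m1,p,10).round(1))
o=cv2.inRange(cv2.cvtColor(f2,cv2.COLOR_BGR2HSV),(5,150,90),(18,255,255));o[250:]=0;o[:100]=0;o[:,:200]=0;o[:,320:]=0
n,_,st,ce=cv2.connectedComponentsWithStats(o);i=1+np.argmax(st[1:,4]);print("knob",st[i],ce[i],plane(m2,ce[i],89.5).round(1),"boss",plane(m2,(267,120),56).round(1))
for p in((255,27),(309,33),(309,55),(255,50)):print("fixedjaw",p,plane(m1,p,51).round(1))
```

```text
L [ 465.7 -172.9] 1.422
R [ 581. -200.] 1.4234
T [ 532.2 -117.3] -0.6022
B [ 507.1 -253.1] -0.1522
(229, 33) [479.8 -90.4  10. ]
(336, 44) [ 595.4 -105.7   10. ]
(317, 187) [ 573.8 -263.5   10. ]
(218, 177) [ 455.6 -246.7   10. ]
knob [253 152  16  16 198] [260.77272727 159.55050505] [ 494.6 -377.4   89.5] boss [ 501.8 -339.3   56. ]
fixedjaw (255, 27) [509.6 -95.2  51. ]
fixedjaw (309, 33) [ 561.7 -102.5   51. ]
fixedjaw (309, 55) [ 561.5 -122.3   51. ]
fixedjaw (255, 50) [ 508.5 -115.7   51. ]
```

```bash
cat >> h.py <<'E'
CO=np.array([519.0,-215.5]);CY=1.4227
def clamp(x,y,z):
    c,s=np.cos(CY),np.sin(CY);return np.array([CO[0]+c*x-s*y,CO[1]+s*x+c*y,z])
E
python3 - <<'E'
from h import *
go([595,116,150],1.546)
E
```

```text
shift [52.52  7.26 13.09] turn 1.561 j7 0.37
```

Request:
jog_arm(series="1 52.5 7.3 0 -1.58;1 52.5 7.3 0 -1.58;1 52.5 7.3 0 -1.58;1 52.5 7.3 0 -1.58;1 52.5 7.3 0 -1.58;1 52.5 7.3 0 -1.58;1 52.5 7.3 5 -1.58;1 52.5 7.3 10 -1.58;1 52.5 7.3 13 -1.58;1 52.5 7.3 13 -1.58")

```text
time: 24.25
eef_pos: [593.6, 115.7, 147.4]
ee_rot: [0.012, 1.0, 0.0, -0.002]
wrist_force: [1.1, 0.5, 0.6]
finger_gap: 92.6
```

Run:
```python
from blk import *
s=r.observe();print(s["eef_pos"],yaw(s),s["joint_positions"].round(2),s["finger_gap"])
m,f=snap("wrist","w7")
for c,W,rc in quads(m,f,roi=[box(x,y,8) for x in(-84,62) for y in(-100,100)]):print(rc,cv2.contourArea(c))
go([595.1,115.8,22],1.546)
```

```text
[593.57351403 115.72310968 147.38489704] 1.5474665022708507 [ 0.24  0.77 -0.83  1.64  0.64  1.03  0.76] 92.64991236811008
((575.557861328125, 115.35173034667969), (55.51747131347656, 74.90111541748047), 88.73677062988281) 6188.0
shift [-2.100e-01 -1.000e-02  1.244e+01] turn 0.001 j7 0.76
```

View pics/w7.png

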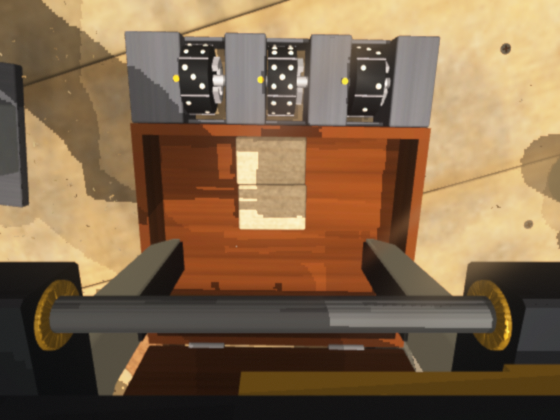

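w7: the blocks are at (270,160) and (272,207), unchanged, and the fingers straddle the rear one. Descend and grasp.

Request:
jog_arm(series="1 -0.2 0 5 0;1 -0.2 0 10 0;1 -0.2 0 12.4 0;1 -0.2 0 12.4 0;1 -0.2 0 12.4 0")

```text
time: 24.92
eef_pos: [599.8, 111.9, 27.9]
ee_rot: [0.016, 1.0, 0.0, 0.002]
wrist_force: [0.3, 0.2, 1.6]
finger_gap: 92.9
```

Request:
jog_arm(series="0 0 0 0 0;0 0 0 0 0;0 0 0 0 0;0 0 0 0 0;0 0 0 0 0;0 0 0 0 0", force=25)

```text
time: 25.68
eef_pos: [598.3, 112.2, 25.7]
ee_rot: [0.015, 1.0, 0.0, 0.0]
wrist_force: [0.4, 0.3, 0.9]
finger_gap: 55.0
```

Request:
jog_arm(series="0 0 0 -2 0;0 0 0 -5 0;0 0 0 -10 0;0 0 0 -13 0;0 0 0 -13 0")

```text
time: 26.3
eef_pos: [599.2, 112.9, 159.1]
ee_rot: [0.015, 1.0, 0.001, 0.003]
wrist_force: [-0.7, 0.0, -0.7]
finger_gap: 54.5
```

Run:
```python
from blk import *
s=r.observe();print(s["eef_pos"],yaw(s),s["finger_gap"])
m,f=snap("wrist","w8")
for c,W,rc in quads(m,f,roi=[box(x,y,8) for x in(-84,62) for y in(-100,100)]):print(rc,cv2.contourArea(c))
go(clamp(77,0,110),CY+np.pi/2)
```

```text
[599.20988086 112.90912149 159.07466246] 1.5412601487798225 54.476712505976835
((644.083984375, 112.17695617675781), (103.06719207763672, 51.448585510253906), 88.34221649169922) 6298.5
((565.0000610351562, 114.74617767333984), (54.25971984863281, 37.389549255371094), 88.3639144897461) 2954.0
shift [  6.04 -25.32   4.68] turn -1.452 j7 0.77
```

Grasped at 54.5 mm, which fits the 55 mm side. The front block now appears at x≈565, so I'll re-measure it later. Carrying the first block to the clamp, turning +1.69 to keep j7 in range.

Run:
```python
from blk import *
go(clamp(74,0,110),CY+np.pi/2)
```

```text
shift [  6.08 -25.62   4.68] turn -1.452 j7 0.77
```

Request:
jog_arm(series="0 6.3 -25.3 -1 1.69;0 6.3 -25.3 -1 1.69;0 6.3 -25.3 -1 1.69;0 6.3 -25.3 -1 1.69;0 6.3 -25.3 0 1.69;0 6.3 -25.3 2 1.69;0 6.3 -25.3 4.6 1.69;0 6.3 -25.3 4.6 1.69;0 6.3 -25.3 4.6 1.69;0 6.3 -25.3 4.6 1.69")

```text
time: 27.6
eef_pos: [526.4, -138.9, 108.3]
ee_rot: [0.757, 0.653, -0.001, -0.001]
wrist_force: [-0.8, -0.3, -0.5]
finger_gap: 54.8
```

Request:
jog_arm(series="0 0 0 0 0;0 0 0 0 0;0 0 0 0 0")

```text
time: 27.98
eef_pos: [527.6, -139.2, 109.4]
ee_rot: [0.758, 0.653, 0.0, -0.0]
wrist_force: [-0.0, -0.2, 0.3]
finger_gap: 54.8
```

Run:
```python
from blk import *
s=r.observe();print(s["eef_pos"],yaw(s)-CY+np.pi/2,s["finger_gap"],s["joint_positions"].round(2))
go(clamp(74,0,60),CY+np.pi/2)
```

```text
[ 527.60483077 -139.24762692  109.40692415] -0.00037587814129080854 54.807952330455 [ 0.46  0.63 -0.38  1.85  0.34  0.72 -0.26]
shift [-0.27  0.28  4.94] turn -0.0 j7 -0.26
```

Request:
jog_arm(series="0 -0.3 0.3 4 0;0 -0.3 0.3 7 0;0 -0.3 0.3 7.6 0;0 -0.3 0.3 7.6 0;0 -0.3 0.3 7.6 0")

```text
time: 28.6
eef_pos: [531.3, -142.6, 34.7]
ee_rot: [0.758, 0.653, 0.001, 0.001]
wrist_force: [0.2, 0.6, 0.5]
finger_gap: 54.9
```

Run:
```python
from blk import *
s=r.observe();print(s["eef_pos"],s["wrist_force"],s["finger_gap"]);go(clamp(74,0,27.7),CY+np.pi/2)
```

```text
[ 531.25436232 -142.62025543   34.73508314] [0.20806836 0.58581981 0.51896062] 54.906087985490274
shift [ 0.01 -0.14  0.7 ] turn -0.001 j7 -0.31
```

Request:
jog_arm(series="0 0 -0.1 0.4 0;0 0 -0.1 0.7 0;0 0 -0.1 0.8 0;0 0 -0.1 0.8 0;0 0 -0.1 0.8 0")

```text
time: 29.22
eef_pos: [529.4, -142.6, 27.5]
ee_rot: [0.758, 0.652, -0.0, 0.001]
wrist_force: [-4.2, -0.1, 13.8]
finger_gap: 55.0
```

Request:
jog_arm(series="0.7 0 0 0 0;0.7 0 0 0 0;0.7 0 0 0 0;1 0 0 -2 0;1 0 0 -8 0;1 0 0 -13 0;1 -5 0 -15 0;1 -5 0 -15 0;1 -5 0 -15 0")

```text
time: 30.35
eef_pos: [521.3, -191.5, 174.8]
ee_rot: [0.758, 0.652, -0.0, -0.001]
wrist_force: [-0.6, -0.2, -0.3]
finger_gap: 93.0
```

Run:
```python
from blk import *
s=r.observe();print(s["eef_pos"])
m,f=snap("wrist","w9")
for c,W,rc in quads(m,f,roi=[clamp(x,y,36) for x in(-40,98) for y in(-58,58)],z=36):
    b=cv2.boxPoints(rc)-CO;c_,s_=np.cos(CY),np.sin(CY);print(rc,cv2.contourArea(c),(b@np.array([[c_,-s_],[s_,c_]])).round(1).tolist())
go([565,114.7,180],1.546)
```

```text
[ 521.31231179 -191.49798602  174.83894509]
((530.8519287109375, -137.73231506347656), (36.239444732666016, 54.150211334228516), 81.50927734375) 2721.0 [[60.5, 26.8], [60.5, -27.3], [96.8, -27.3], [96.8, 26.8]]
((469.1447448730469, -162.7864990234375), (107.23629760742188, 4.30640172958374), 81.43727111816406) 437.0 [[-8.8, 59.3], [-8.8, 55.0], [98.4, 54.9], [98.4, 59.2]]
shift [30.84 -0.19 -0.5 ] turn 1.448 j7 -0.12
```

View pics/w9.png

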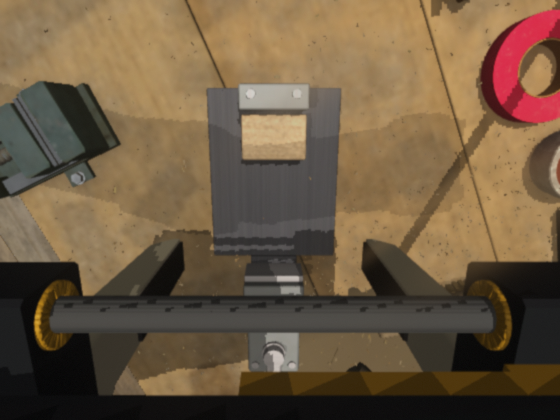

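w9: block 1 lies square on the bed at clamp x 60–97, y ±27, just in front of the fixed jaw. Going back for block 2 (12 pictures viewed so far).

Request:
jog_arm(series="1 30.8 -0.2 -5 -1.694;1 30.8 -0.2 -5 -1.694;1 30.8 -0.2 -5 -1.694;1 30.8 -0.2 -4 -1.694;1 30.8 -0.2 -2 -1.694;1 30.8 -0.2 0 -1.694;1 30.8 -0.2 -0.5 -1.694;1 30.8 -0.2 -0.5 -1.694;1 30.8 -0.2 -0.5 -1.694;1 30.8 -0.2 -0.5 -1.694")

```text
time: 31.65
eef_pos: [564.6, 114.2, 179.4]
ee_rot: [0.013, 1.0, 0.001, -0.001]
wrist_force: [-0.5, 0.7, -0.2]
finger_gap: 93.2
```

Request:
jog_arm(series="1 0 0 0 0;1 0 0 0 0")

```text
time: 31.9
eef_pos: [565.4, 113.4, 180.4]
ee_rot: [0.013, 1.0, -0.0, -0.0]
wrist_force: [0.1, 0.3, -0.0]
finger_gap: 93.1
```

Run:
```python
from blk import *
s=r.observe();print(s["eef_pos"],yaw(s))
m,f=snap("wrist","w10")
for c,W,rc in quads(m,f,roi=[box(x,y,8) for x in(-84,62) for y in(-100,100)]):
    print(rc,cv2.contourArea(c),cv2.boundingRect(c))
go([565,114.7,60],1.546)
```

```text
[565.37863753 113.40856962 180.41271991] 1.544218371578518
((564.9168701171875, 114.96409606933594), (54.368309020996094, 37.81391525268555), 88.5568618774414) 2343.5 (244, 175, 61, 42)
shift [ 0.05  0.14 12.05] turn -0.002 j7 0.75
```

Request:
jog_arm(series="1 0 0.15 6 0;1 0 0.15 12 0;1 0 0.15 12 0;1 0 0.15 12 0")

```text
time: 32.45
eef_pos: [566.8, 115.8, 62.5]
ee_rot: [0.013, 1.0, 0.001, 0.001]
wrist_force: [0.9, -0.0, 0.1]
finger_gap: 93.1
```

Run:
```python
from blk import *
print(r.observe()["eef_pos"]);go([565,115,24],1.546)
```

```text
[566.82654406 115.76886813  62.53584813]
shift [ 0.19 -0.09  3.85] turn -0.001 j7 0.62
```

Request:
jog_arm(series="1 0.2 -0.1 2 0;1 0.2 -0.1 3.9 0;1 0.2 -0.1 3.9 0;1 0.2 -0.1 3.9 0;0 0.2 -0.1 3.9 0;0 0.2 -0.1 3.9 0;0 0.2 -0.1 3.9 0;0 0.2 -0.1 3.9 0;0 0.2 -0.1 3.9 0;0 0.2 -0.1 3.9 0")

```text
time: 33.7
eef_pos: [563.6, 113.7, 21.5]
ee_rot: [0.013, 1.0, 0.0, 0.0]
wrist_force: [0.6, -1.1, 0.4]
finger_gap: 54.6
```

Request:
jog_arm(series="0 0 0 -2 0;0 0 0 -5 0;0 0 0 -10 0;0 0 0 -13 0;0 0 0 -13 0;0 0 0 -13 0")

```text
time: 34.45
eef_pos: [563.0, 113.0, 151.1]
ee_rot: [0.013, 1.0, -0.0, -0.001]
wrist_force: [-0.4, -0.9, -0.9]
finger_gap: 54.6
```

Run:
```python
from blk import *
s=r.observe();print(s["eef_pos"],s["finger_gap"]);go(clamp(37,0,110),CY+np.pi/2)
```

```text
[563.0021654 113.0000549 151.0770228] 54.5919829343133
shift [  3.1  -29.28   4.14] turn -1.448 j7 0.72
```

Request:
jog_arm(series="0 3.1 -29 -2 1.694;0 3.1 -29 -2 1.694;0 3.1 -29 -2 1.694;0 3.1 -29 -2 1.694;0 3.1 -29 0 1.694;0 3.1 -29 2 1.694;0 3.1 -29 4.1 1.694;0 3.1 -29 4.1 1.694;0 3.1 -29 4.1 1.694;0 3.1 -29 4.1 1.694")

```text
time: 35.7
eef_pos: [524.2, -175.2, 109.2]
ee_rot: [0.757, 0.653, -0.001, -0.001]
wrist_force: [0.3, -0.3, -0.1]
finger_gap: 54.7
```

Request:
jog_arm(series="0 0 0 0 0;0 0 0 3 0;0 0 0 5.5 0;0 0 0 5.5 0;0 0 0 5.5 0")

```text
time: 36.33
eef_pos: [525.6, -175.5, 56.1]
ee_rot: [0.758, 0.653, 0.0, 0.0]
wrist_force: [0.6, 0.5, -0.2]
finger_gap: 54.8
```

Run:
```python
from blk import *
s=r.observe();print(s["eef_pos"],s["finger_gap"]);go(clamp(39.5,0,23.5),CY+np.pi/2)
```

```text
[ 525.62441436 -175.53038258   56.0672903 ] 54.817279951993534
shift [-0.1  -0.07  3.26] turn -0.0 j7 -0.24
```

Request:
jog_arm(series="0 -0.2 -0.07 1.2 0;0 -0.2 -0.07 2.2 0;0 -0.2 -0.07 2.2 0;0 -0.2 -0.07 2.2 0")

```text
time: 36.83
eef_pos: [524.3, -177.3, 33.5]
ee_rot: [0.758, 0.653, 0.0, 0.0]
wrist_force: [0.2, 0.6, 0.5]
finger_gap: 54.8
```

Run:
```python
from blk import *
s=r.observe();print(s["eef_pos"],s["finger_gap"]);go(clamp(39.5,0,23.5),CY+np.pi/2)
```

```text
[ 524.26334115 -177.25765315   33.48719893] 54.773214164350925
shift [0.09 0.04 1.  ] turn -0.001 j7 -0.26
```

Request:
jog_arm(series="0 0 0.04 0.6 0;0 0 0.04 1.0 0;0 0 0.04 1.05 0;0 0 0.04 1.05 0;0 0 0.04 1.05 0")

```text
time: 37.45
eef_pos: [524.6, -177.4, 23.4]
ee_rot: [0.758, 0.653, 0.0, 0.0]
wrist_force: [-1.8, -0.7, 5.4]
finger_gap: 54.7
```

Request:
jog_arm(series="0.7 0 0 0 0;0.7 0 0 0 0;0.7 0 0 0 0;0.7 0 0 -2 0;0.7 0 0 -8 0;0.7 0 0 -13 0;0.5 -4 0 -17 0;0.5 -4 0 -17 0;0.5 -4 0 -17 0")

```text
time: 38.58
eef_pos: [518.0, -216.4, 192.3]
ee_rot: [0.758, 0.653, -0.0, -0.001]
wrist_force: [-0.8, 0.0, -0.2]
finger_gap: 46.8
```

Run:
```python
from blk import *
s=r.observe();print(s["eef_pos"])
m,f=snap("wrist","w11")
for c,W,rc in quads(m,f,roi=[clamp(x,y,36) for x in(-40,98) for y in(-52,52)],z=36):
    b=cv2.boxPoints(rc)-CO;c_,s_=np.cos(CY),np.sin(CY);print(rc,cv2.contourArea(c),(b@np.array([[c_,-s_],[s_,c_]])).round(1).tolist())
k=clamp(-165,0,75);print(k);go([*k[:2],140],CY+np.pi/2)
```

```text
[ 517.97036657 -216.44641948  192.30701234]
((539.7294921875, -158.92681884765625), (78.51300048828125, 78.82344055175781), 81.54277038574219) 5433.5 [[19.7, 27.2], [19.8, -51.6], [98.3, -51.5], [98.2, 27.3]]
[ 494.65333164 -378.69387164   75.        ]
shift [-16.47   0.12   5.15] turn 0.0 j7 -0.07
```

Request:
jog_arm(series="0.5 -6 0.1 0 0;0.5 -12 0.1 2 0;0.5 -16.5 0.1 5 0;0.5 -16.5 0.1 7 0;0.5 -16.5 0.1 7 0;0.5 -16.5 0.1 7 0")

```text
time: 39.38
eef_pos: [496.3, -378.4, 123.1]
ee_rot: [0.757, 0.654, 0.001, -0.0]
wrist_force: [0.1, -0.5, -0.1]
finger_gap: 46.5
```

Run:
```python
from blk import *
print(r.observe()["eef_pos"]);k=clamp(-165,0,69);go(k,CY+np.pi/2)
```

```text
[ 496.28634324 -378.37019062  123.11588683]
shift [-0.06 -0.16  5.41] turn 0.002 j7 0.17
```

Request:
jog_arm(series="0.5 0 -0.16 3 0;0.5 0 -0.16 5.4 0;0.5 0 -0.16 5.4 0;0.5 0 -0.16 5.4 0;0 0 -0.16 5.4 0;0 0 -0.16 5.4 0;0 0 -0.16 5.4 0;0 0 -0.16 5.4 0;0 0 -0.16 5.4 0", force=15)

```text
time: 40.5
eef_pos: [493.5, -380.2, 69.2]
ee_rot: [0.758, 0.652, -0.0, 0.0]
wrist_force: [-0.2, 0.5, 1.1]
finger_gap: 17.5
```

Run:
```python
from h import *
s=r.observe();print(s["eef_pos"],s["finger_gap"])
for a,b in((0,2.4),(2.4,4.8),(4.8,6.8)):
    P=lambda p:np.array([4*(1-np.cos(p)),-4*np.sin(p)])
    print(";".join("0 %.2f %.2f 0 0"%tuple(P(p)-P(a)) for p in np.linspace(a,b,11)[1:]))
```

```text
[ 493.49907849 -380.20951707   69.2195469 ] 17.48644920096247
0 0.11 -0.95 0 0;0 0.45 -1.85 0 0;0 0.99 -2.64 0 0;0 1.71 -3.28 0 0;0 2.55 -3.73 0 0;0 3.48 -3.97 0 0;0 4.44 -3.98 0 0;0 5.37 -3.76 0 0;0 6.22 -3.33 0 0;0 6.95 -2.70 0 0
0 0.56 0.78 0 0;0 0.91 1.67 0 0;0 1.05 2.62 0 0;0 0.96 3.57 0 0;0 0.64 4.47 0 0;0 0.11 5.27 0 0;0 -0.59 5.93 0 0;0 -1.42 6.40 0 0;0 -2.34 6.66 0 0;0 -3.30 6.69 0 0
0 -0.78 -0.15 0 0;0 -1.52 -0.45 0 0;0 -2.19 -0.89 0 0;0 -2.75 -1.46 0 0;0 -3.19 -2.13 0 0;0 -3.49 -2.87 0 0;0 -3.64 -3.65 0 0;0 -3.62 -4.45 0 0;0 -3.45 -5.23 0 0;0 -3.13 -5.96 0 0
```

Request:
jog_arm(series="0 0.11 -0.95 0 0;0 0.45 -1.85 0 0;0 0.99 -2.64 0 0;0 1.71 -3.28 0 0;0 2.55 -3.73 0 0;0 3.48 -3.97 0 0;0 4.44 -3.98 0 0;0 5.37 -3.76 0 0;0 6.22 -3.33 0 0;0 6.95 -2.70 0 0")

```text
time: 41.75
eef_pos: [477.0, -307.3, 69.1]
ee_rot: [0.758, 0.652, -0.001, -0.0]
wrist_force: [0.8, -3.8, 3.9]
finger_gap: 17.6
```

Request:
jog_arm(series="0 0.56 0.78 0 0;0 0.91 1.67 0 0;0 1.05 2.62 0 0;0 0.96 3.57 0 0;0 0.64 4.47 0 0;0 0.11 5.27 0 0;0 -0.59 5.93 0 0;0 -1.42 6.40 0 0;0 -2.34 6.66 0 0;0 -3.30 6.69 0 0")

```text
time: 43.0
eef_pos: [539.2, -346.1, 69.0]
ee_rot: [0.757, 0.653, 0.002, -0.002]
wrist_force: [-0.8, 2.1, 6.2]
finger_gap: 17.5
```

Request:
jog_arm(series="0 -0.78 -0.15 0 0;0 -1.52 -0.45 0 0;0 -2.19 -0.89 0 0;0 -2.75 -1.46 0 0;0 -3.19 -2.13 0 0;0 -3.49 -2.87 0 0;0 -3.64 -3.65 0 0;0 -3.62 -4.45 0 0;0 -3.45 -5.23 0 0;0 -3.45 -5.23 0 0")

```text
time: 44.25
eef_pos: [480.0, -375.8, 69.0]
ee_rot: [0.758, 0.653, -0.001, -0.001]
wrist_force: [0.2, 0.8, 6.1]
finger_gap: 17.7
```

```bash
cat > cr.py <<'E'
from h import *
def crank(s):
    d=s["eef_pos"][:2]-clamp(-125,0,0)[:2];c,q=np.cos(CY),np.sin(CY);x=c*d[0]+q*d[1];y=-q*d[0]+c*d[1]
    return np.arctan2(y,-x)%(2*np.pi),np.hypot(x,y)
E
python3 - <<'E'
from cr import *
s=r.observe();print(crank(s),s["wrist_force"],s["finger_gap"],s["eef_pos"])
P=lambda p:np.array([4*(1-np.cos(p)),-4*np.sin(p)])
for p in(6.7,6.8,6.9,7,7.1,7.2,7.28,7.35):print(p,(P(p)-P(6.6)).round(2))
E
```

```text
(np.float64(0.3621147881102781), np.float64(41.994993217396534)) [0.21529017 0.76000788 6.06782213] 17.71321803984469 [ 480.04681701 -375.77829173   69.00943539]
6.7 [ 0.14 -0.37]
6.8 [ 0.32 -0.73]
6.9 [ 0.54 -1.07]
7 [ 0.79 -1.38]
7.1 [ 1.06 -1.67]
7.2 [ 1.37 -1.93]
7.28 [ 1.63 -2.11]
7.35 [ 1.87 -2.26]
```

Request:
jog_arm(series="0 0.14 -0.37 0 0;0 0.32 -0.73 0 0;0 0.43 -0.9 0 0;0 0.43 -0.9 0 0;0 0.43 -0.9 0 0")

```text
time: 44.88
eef_pos: [472.9, -370.7, 69.0]
ee_rot: [0.758, 0.652, -0.0, -0.0]
wrist_force: [1.6, 0.6, 5.9]
finger_gap: 17.6
```

Run:
```python
from cr import *
s=r.observe();print(crank(s)[0]+2*np.pi,crank(s)[1],s["wrist_force"])
m,f=snap("wrist","w12")
p=proj(m,clamp(40,0,36)).astype(int);print(p);cv2.imwrite("pics/w12c.png",cv2.resize(f[:260,130:430],None,fx=2,fy=2,interpolation=cv2.INTER_CUBIC))
```

```text
6.855038353327898 41.991557738221175 [1.64869233 0.55769915 5.88828516]
[ 323 -193]
```

View pics/w12c.png

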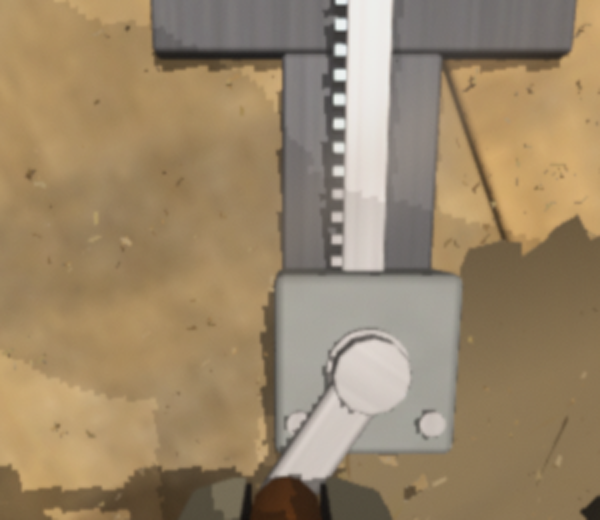

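The jaw is out of view here, but the crank arm and rack are fine. I'll turn on to about 7.28 rad, checking the angle and force on the way.

Request:
jog_arm(series="0 0.17 -0.25 0 0;0 0.36 -0.48 0 0;0 0.36 -0.48 0 0;0 0.36 -0.48 0 0")

```text
time: 45.42
eef_pos: [468.8, -366.5, 69.0]
ee_rot: [0.758, 0.652, -0.0, -0.0]
wrist_force: [1.7, -0.8, 6.0]
finger_gap: 17.7
```

Request:
jog_arm(series="0 0.2 -0.22 0 0;0 0.42 -0.42 0 0;0 0.64 -0.58 0 0;0 0.84 -0.73 0 0;0 0.84 -0.73 0 0;0 0.84 -0.73 0 0")

```text
time: 46.18
eef_pos: [462.9, -357.2, 69.1]
ee_rot: [0.758, 0.652, -0.0, 0.0]
wrist_force: [1.0, -3.1, 5.8]
finger_gap: 17.3
```

Run:
```python
from cr import *
s=r.observe();print(crank(s)[0]+2*np.pi,crank(s)[1],s["wrist_force"])
```

```text
7.257359252559522 41.759740592742936 [ 1.01519186 -3.13871725  5.78737268]
```

Request:
jog_arm(series="0.5 0 0 0 0;0.5 0 0 0 0;0.5 0 0 -3 0;0.5 0 0 -9 0;0.5 6 3 -14 0;0.5 12 3 -14 0;0.5 14 3 -14 0;0.5 14 3 -14 0;0.5 14 3 -14 0")

```text
time: 47.3
eef_pos: [512.0, -224.3, 207.9]
ee_rot: [0.758, 0.652, -0.001, -0.001]
wrist_force: [-0.1, 0.4, -0.8]
finger_gap: 46.5
```

Run:
```python
from cr import *
s=r.observe();print(s["eef_pos"],s["wrist_force"])
m,f=snap("wrist","w13")
cv2.imwrite("pics/w13c.png",cv2.resize(f[:250,150:420],None,fx=2.4,fy=2.4,interpolation=cv2.INTER_CUBIC)) 
print([(( proj(m,clamp(x,0,z))-[150,0])*2.4).round() for x,z in((100,51),(81,36),(62,36),(24,36),(24,44.5))])
```

```text
[ 512.03871967 -224.26127086  207.91314195] [-0.118352    0.41300066 -0.76746607]
[array([309., 165.]), array([308., 224.]), array([308., 276.]), array([307., 376.]), array([308., 378.])]
```

View pics/w13c.png

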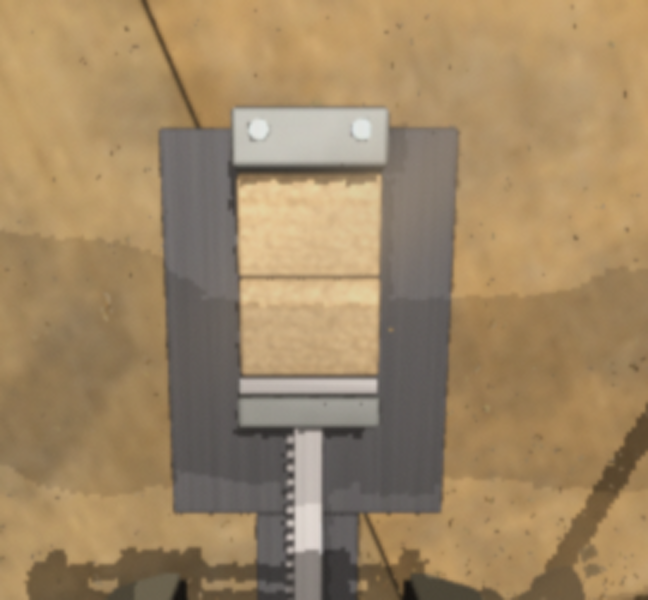

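w13: the row is straight and tight. The seam is at row 276 and the pad at row 376, both where predicted for clamp x 62 and 24. I'll check the pad's compression against the earlier uncranked view.

Run:
```python
from cr import *
for n,x0 in(("w11",-46),("w13",24)):
    m,f=load(n);g=cv2.cvtColor(f,cv2.COLOR_BGR2GRAY)
    xs=np.arange(-34,8.1,1.0);row=[]
    for x in xs:
        v=[]
        for y in(-20,-15,15,20):
            p=proj(m,clamp(x0+x,y,44.5));v.append(cv2.getRectSubPix(g,(1,1),(float(p[0]),float(p[1])))[0,0])
        row.append(int(np.median(v)))
    print(n,dict(zip(xs.astype(int).tolist(),row)))
```

```text
w11 {-34: 57, -33: 57, -32: 56, -31: 57, -30: 60, -29: 60, -28: 59, -27: 59, -26: 59, -25: 60, -24: 59, -23: 58, -22: 59, -21: 68, -20: 85, -19: 95, -18: 98, -17: 98, -16: 99, -15: 100, -14: 100, -13: 101, -12: 100, -11: 98, -10: 87, -9: 69, -8: 51, -7: 45, -6: 49, -5: 86, -4: 143, -3: 155, -2: 137, -1: 128, 0: 121, 1: 90, 2: 63, 3: 55, 4: 55, 5: 55, 6: 56, 7: 58, 8: 63}
w13 {-34: 85, -33: 85, -32: 85, -31: 85, -30: 85, -29: 86, -28: 86, -27: 86, -26: 87, -25: 87, -24: 86, -23: 81, -22: 67, -21: 55, -20: 51, -19: 63, -18: 106, -17: 136, -16: 145, -15: 147, -14: 148, -13: 150, -12: 151, -11: 152, -10: 152, -9: 151, -8: 140, -7: 109, -6: 96, -5: 145, -4: 177, -3: 184, -2: 188, -1: 189, 0: 160, 1: 117, 2: 125, 3: 153, 4: 162, 5: 162, 6: 165, 7: 171, 8: 174}
```

Compression is about 2.3–2.6 mm of the 3 mm available, so it is firm. Now to shut the lid, returning to the handle where I left it.

Run:
```python
from cr import *
go([640,100,290],BY);go([760.7,115,290],BY)
```

```text
shift [34.05  7.7  -8.26] turn -0.111 j7 -0.05
shift [37.36 19.41 -8.3 ] turn -0.111 j7 -0.05
```

Request:
jog_arm(series="0.25 5 0 -4 -0.11;0.25 10 2 -8.3 -0.11;0.25 16 4 -8.3 -0.11;0.25 22 6 -8.3 -0.11;0.25 28 8 -8.3 -0.11;0.25 34 12 -8.3 -0.11;0.25 37.4 17 -8.3 -0.11;0.25 37.4 19.4 -8.3 -0.11;0.25 37.4 19.4 -8.3 -0.11;0.25 37.4 19.4 -8.3 -0.11")

```text
time: 48.6
eef_pos: [760.6, 116.0, 291.2]
ee_rot: [0.722, 0.692, -0.001, -0.0]
wrist_force: [-1.2, -0.0, 0.9]
finger_gap: 23.1
```

Request:
jog_arm(series="0.25 0 0 0 0;0.25 0 0 0 0")

```text
time: 48.85
eef_pos: [760.5, 117.2, 293.3]
ee_rot: [0.721, 0.693, 0.0, 0.0]
wrist_force: [-0.0, 0.9, -1.3]
finger_gap: 23.3
```

Run:
```python
from cr import *
s=r.observe();print(s["eef_pos"],s["finger_gap"]);go([760.7,115.1,204.3],BY)
m,f=snap("wrist","w14");cv2.imwrite("pics/w14s.png",f)
b=proj(m,[760.7,115,212]);print(b)
```

```text
[760.45129668 117.19763283 293.29610315] 23.30444954002746
shift [-0.21  0.02  8.9 ] turn 0.001 j7 -0.41
[271.66813812 220.9352682 ]
```

View pics/w14s.png

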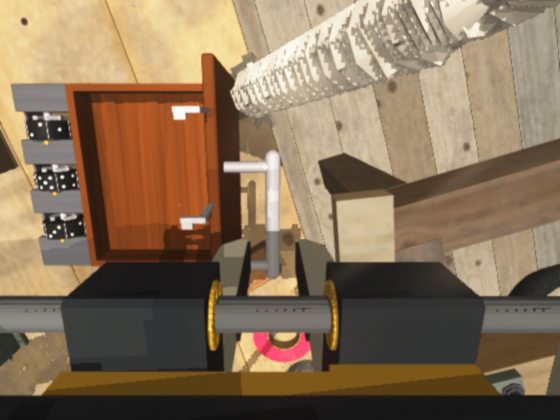

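w14: the box is empty and the handle bar runs at col 273, right under the fingers (predicted 271.7). Descend, grip, and follow the arc back.

Request:
jog_arm(series="0.25 -0.2 0 5 0;0.25 -0.2 0 8.9 0;0.25 -0.2 0 8.9 0;0.25 -0.2 0 8.9 0;0.25 -0.2 0 8.9 0;0 -0.2 0 8.9 0;0 -0.2 0 8.9 0;0 -0.2 0 8.9 0;0 -0.2 0 8.9 0", force=15)

```text
time: 50.02
eef_pos: [761.1, 116.3, 204.1]
ee_rot: [0.721, 0.693, 0.001, 0.0]
wrist_force: [0.2, -0.8, 4.1]
finger_gap: 10.7
```

Run:
```python
from cr import *
s=r.observe();print(s["eef_pos"],s["finger_gap"],s["wrist_force"])
P=lambda t:np.array([155-155*np.cos(t)+43*np.sin(t),-(155*np.sin(t)+43*np.cos(t))])/10
T=np.linspace(1.59,0,25)
for a in(0,10,20):
    print(";".join("0 0 %.2f %.2f 0"%tuple(P(t)-P(T[a])) for t in T[a+1:a+11]))
```

```text
[761.08618359 116.33459064 204.0652774 ] 10.748797010005058 [ 0.16748179 -0.82325444  4.13704498]
0 0 -1.03 -0.27 0;0 0 -2.08 -0.47 0;0 0 -3.13 -0.60 0;0 0 -4.20 -0.67 0;0 0 -5.26 -0.66 0;0 0 -6.33 -0.58 0;0 0 -7.38 -0.43 0;0 0 -8.42 -0.21 0;0 0 -9.45 0.08 0;0 0 -10.45 0.43 0
0 0 -0.98 0.42 0;0 0 -1.93 0.91 0;0 0 -2.84 1.45 0;0 0 -3.72 2.06 0;0 0 -4.55 2.72 0;0 0 -5.34 3.44 0;0 0 -6.08 4.20 0;0 0 -6.77 5.02 0;0 0 -7.40 5.87 0;0 0 -7.98 6.77 0
0 0 -0.51 0.93 0;0 0 -0.96 1.90 0;0 0 -1.35 2.89 0;0 0 -1.67 3.91 0
```

Request:
jog_arm(series="0 0 -1.03 -0.27 0;0 0 -2.08 -0.47 0;0 0 -3.13 -0.60 0;0 0 -4.20 -0.67 0;0 0 -5.26 -0.66 0;0 0 -6.33 -0.58 0;0 0 -7.38 -0.43 0;0 0 -8.42 -0.21 0;0 0 -9.45 0.08 0;0 0 -10.45 0.43 0")

```text
time: 51.28
eef_pos: [657.4, 120.4, 199.1]
ee_rot: [0.721, 0.693, 0.002, 0.001]
wrist_force: [3.0, 0.1, 1.3]
finger_gap: 10.3
```

Request:
jog_arm(series="0 0 -0.98 0.42 0;0 0 -1.93 0.91 0;0 0 -2.84 1.45 0;0 0 -3.72 2.06 0;0 0 -4.55 2.72 0;0 0 -5.34 3.44 0;0 0 -6.08 4.20 0;0 0 -6.77 5.02 0;0 0 -7.40 5.87 0;0 0 -7.98 6.77 0")

```text
time: 52.52
eef_pos: [576.3, 123.4, 130.4]
ee_rot: [0.721, 0.693, 0.0, -0.0]
wrist_force: [2.3, 2.7, 1.3]
finger_gap: 10.4
```

Request:
jog_arm(series="0 0 -0.51 0.93 0;0 0 -0.96 1.90 0;0 0 -1.35 2.89 0;0 0 -1.6 3.7 0;0 0 -1.6 3.7 0;0 0 -1.6 3.7 0")

```text
time: 53.28
eef_pos: [560.3, 123.9, 93.4]
ee_rot: [0.721, 0.693, -0.0, -0.0]
wrist_force: [2.1, 3.3, -2.9]
finger_gap: 10.6
```

Request:
jog_arm(series="0 0 -0.05 0.4 0;0 0 -0.08 0.7 0;0 0 -0.08 0.9 0;0 0 -0.08 0.9 0;0 0 -0.08 0.9 0")

```text
time: 53.9
eef_pos: [559.4, 124.0, 88.3]
ee_rot: [0.721, 0.693, -0.0, 0.001]
wrist_force: [-5.2, 0.7, 19.1]
finger_gap: 10.1
```

Request:
jog_arm(series="0.35 0 0 -0.3 0;0.35 0 0 -0.3 0;0.35 0 0 -3 0;0.35 0 0 -6 0;0 3 0 -6 0;0 8 -1.2 -6 0;0 8 -1.2 -2 0;0 8 -1.2 0 0;0 8 -1.2 0 0;0 8 -1.2 0 0")

```text
time: 55.15
eef_pos: [551.4, 204.0, 85.4]
ee_rot: [0.721, 0.693, 0.0, 0.0]
wrist_force: [0.6, 0.1, 0.2]
finger_gap: 0.2
```

Run:
```python
from cr import *
s=r.observe();print(s["eef_pos"],s["finger_gap"]);go(box(-76,78,66),BY)
```

```text
[551.43695515 204.02523962  85.39063886] 0.24179634325136268
shift [-0.31 -0.23  1.94] turn 0.001 j7 -0.82
```

Request:
jog_arm(series="0 -0.3 -0.2 1.2 0;0 -0.3 -0.2 1.8 0;0 -0.3 -0.2 2.0 0;0 -0.3 -0.2 2.2 0;0 -0.3 -0.2 2.4 0;0 -0.3 -0.2 2.4 0;0 -0.3 -0.2 2.4 0")

```text
time: 56.02
eef_pos: [548.6, 200.8, 65.3]
ee_rot: [0.721, 0.693, -0.001, 0.001]
wrist_force: [-6.7, -5.6, 24.5]
finger_gap: 0.7
```

The lid tip contact is at 54.3 mm, so it is fully shut. Now I roll the wheels off the code by two 20 mm strokes each, about 1.67 rad.

Run:
```python
from cr import *
go(box(-134,59.5,80),BY)
```

```text
shift [-1.82 -5.76 -1.47] turn 0.002 j7 -0.84
```

Request:
jog_arm(series="0 -0.3 0 -2 0;0 -1.5 -3 -2 0;0 -1.5 -5.6 -2 0;0 -1.5 -5.6 -2 0;0 -1.5 -5.6 -2 0")

```text
time: 56.65
eef_pos: [493.7, 188.8, 81.2]
ee_rot: [0.721, 0.693, 0.001, 0.0]
wrist_force: [0.3, 0.0, -0.2]
finger_gap: 0.3
```

Run:
```python
from cr import *
print(r.observe()["eef_pos"]);go(box(-134,60,67.6),BY)
```

```text
[493.69238683 188.80381323  81.19913519]
shift [-0.35 -0.32  1.36] turn 0.002 j7 -0.87
```

Request:
jog_arm(series="0 -0.35 -0.3 0.9 0;0 -0.35 -0.3 1.2 0;0 -0.35 -0.3 1.36 0;0 -0.35 -0.3 1.4 0;0 -0.35 -0.3 1.4 0")

```text
time: 57.28
eef_pos: [488.9, 184.3, 68.0]
ee_rot: [0.721, 0.693, -0.001, 0.001]
wrist_force: [-3.2, -3.0, 11.9]
finger_gap: 0.6
```

Request:
jog_arm(series="0 0 0.2 0 0;0 0 0.5 0 0;0 0 0.8 0 0;0 0 1.1 0 0;0 0 1.4 0 0;0 0 1.7 0 0;0 0 1.95 0 0;0 0 2.06 0 0;0 0 2.06 0 0;0 0 2.06 -1 0")

```text
time: 58.52
eef_pos: [509.8, 183.9, 76.7]
ee_rot: [0.721, 0.693, -0.001, -0.0]
wrist_force: [0.1, -0.1, -0.2]
finger_gap: 0.4
```

Request:
jog_arm(series="0 0 -1.0 -0.5 0;0 0 -2.06 -0.5 0;0 0 -2.06 0.4 0;0 0 -2.06 0.9 0;0 0 -2.06 1.02 0;0 0 -2.06 1.02 0")

```text
time: 59.28
eef_pos: [488.0, 185.1, 67.6]
ee_rot: [0.721, 0.693, -0.001, -0.0]
wrist_force: [-4.0, -1.0, 13.4]
finger_gap: 0.4
```

Request:
jog_arm(series="0 0 0.2 0 0;0 0 0.5 0 0;0 0 0.8 0 0;0 0 1.1 0 0;0 0 1.4 0 0;0 0 1.7 0 0;0 0 1.95 0 0;0 0 2.06 0 0;0 0 2.06 0 0;0 0 2.06 -1 0")

```text
time: 60.52
eef_pos: [509.7, 183.9, 76.3]
ee_rot: [0.721, 0.693, -0.001, -0.0]
wrist_force: [-0.4, 0.2, 0.7]
finger_gap: 0.4
```

Run:
```python
from cr import *
print(r.observe()["eef_pos"]);go(box(-114,0,67.6),BY)
```

```text
[509.74508936 183.94370115  76.26645782]
shift [-5.93  0.05  0.87] turn 0.001 j7 -0.85
```

Force of 12–13 N stays in range. Next is b in −x, pressing slightly less.

Request:
jog_arm(series="0 -5.9 0.05 -0.3 0;0 -5.9 0.05 0.3 0;0 -5.9 0.05 0.75 0;0 -5.9 0.05 0.85 0;0 -5.9 0.05 0.88 0;0 -5.9 0.05 0.88 0")

```text
time: 61.28
eef_pos: [508.4, 125.8, 68.4]
ee_rot: [0.72, 0.694, 0.0, 0.001]
wrist_force: [1.0, -3.3, 5.3]
finger_gap: 0.8
```

Request:
jog_arm(series="0 0 -0.2 0 0;0 0 -0.5 0 0;0 0 -0.8 0 0;0 0 -1.1 0 0;0 0 -1.4 0 0;0 0 -1.7 0 0;0 0 -1.95 0 0;0 0 -2.06 0 0;0 0 -2.06 0 0;0 0 -2.06 -1 0")

```text
time: 62.52
eef_pos: [486.4, 127.3, 77.5]
ee_rot: [0.72, 0.694, -0.0, -0.001]
wrist_force: [0.3, -0.3, 0.2]
finger_gap: 0.3
```

Request:
jog_arm(series="0 0 1.0 -0.5 0;0 0 2.06 -0.5 0;0 0 2.06 0.4 0;0 0 2.06 0.9 0;0 0 2.06 1.02 0;0 0 2.06 1.02 0")

```text
time: 63.28
eef_pos: [509.2, 125.1, 68.2]
ee_rot: [0.721, 0.693, 0.001, 0.001]
wrist_force: [1.6, -0.7, 4.1]
finger_gap: 0.2
```

Request:
jog_arm(series="0 0 -0.2 0 0;0 0 -0.5 0 0;0 0 -0.8 0 0;0 0 -1.1 0 0;0 0 -1.4 0 0;0 0 -1.7 0 0;0 0 -1.95 0 0;0 0 -2.06 0 0;0 0 -2.06 0 0;0 0 -2.06 -1 0")

```text
time: 64.53
eef_pos: [486.2, 126.0, 77.2]
ee_rot: [0.721, 0.693, -0.001, -0.001]
wrist_force: [-0.2, -0.1, -0.3]
finger_gap: 0.5
```

Run:
```python
from cr import *
print(r.observe()["eef_pos"]);go(box(-134,-60,67.6),BY)
```

```text
[486.1696526  126.04575978  77.23720543]
shift [-6.05  0.16  0.97] turn 0.003 j7 -0.79
```

Request:
jog_arm(series="0 -6.05 0.16 -0.3 0;0 -6.05 0.16 0.3 0;0 -6.05 0.16 0.8 0;0 -6.05 0.16 0.95 0;0 -6.05 0.16 1.0 0;0 -6.05 0.16 1.0 0")

```text
time: 65.28
eef_pos: [486.3, 66.5, 68.6]
ee_rot: [0.72, 0.694, -0.001, 0.0]
wrist_force: [-2.0, -2.7, 8.1]
finger_gap: 0.5
```

Request:
jog_arm(series="0 0 0.2 0 0;0 0 0.5 0 0;0 0 0.8 0 0;0 0 1.1 0 0;0 0 1.4 0 0;0 0 1.7 0 0;0 0 1.95 0 0;0 0 2.06 0 0;0 0 2.06 0 0;0 0 2.06 -1 0")

```text
time: 66.53
eef_pos: [506.2, 65.7, 77.3]
ee_rot: [0.72, 0.694, -0.001, -0.001]
wrist_force: [-0.2, 0.2, -0.2]
finger_gap: 0.6
```

Request:
jog_arm(series="0 0 -1.0 -0.5 0;0 0 -2.06 -0.5 0;0 0 -2.06 0.4 0;0 0 -2.06 0.9 0;0 0 -2.06 1.02 0;0 0 -2.06 1.02 0")

```text
time: 67.28
eef_pos: [486.2, 65.6, 68.4]
ee_rot: [0.721, 0.693, -0.001, 0.0]
wrist_force: [-3.2, -0.9, 12.8]
finger_gap: 0.1
```

Request:
jog_arm(series="0 0 0.2 0 0;0 0 0.5 0 0;0 0 0.8 0 0;0 0 1.1 0 0;0 0 1.4 0 0;0 0 1.7 0 0;0 0 1.95 0 0;0 0 2.06 0 0;0 0 2.06 0 0;0 0 2.06 -1 0")

```text
time: 68.53
eef_pos: [505.8, 64.8, 76.8]
ee_rot: [0.721, 0.693, -0.001, -0.001]
wrist_force: [-0.6, -0.1, -0.7]
finger_gap: 0.4
```

Request:
jog_arm(series="0 -2 -0.5 -6 0;0 -4 -0.5 -11 0;0 -4 -0.5 -14 0;0 -4 -0.5 -14 0;0 -4 -0.5 -14 0")

```text
time: 69.15
eef_pos: [499.3, 25.1, 216.5]
ee_rot: [0.721, 0.693, -0.001, -0.001]
wrist_force: [-0.4, 0.3, -0.2]
finger_gap: 0.2
```

Run:
```python
from h import *
m,f=snap("wrist","w15");t=r.grab_frame("top")[:,:,::-1]
print(r.observe()["eef_pos"])
a=cv2.resize(f[:240,180:420],(480,480),interpolation=cv2.INTER_CUBIC);b=cv2.resize(t[130:290,160:400][:, :],(320,213))
b=np.vstack([b,np.zeros((480-213,320,3),np.uint8)]);cv2.imwrite("pics/w15c.png",np.hstack([a,b]))
```

```text
[499.38832359  25.18097278 216.05382762]
```

View pics/w15c.png

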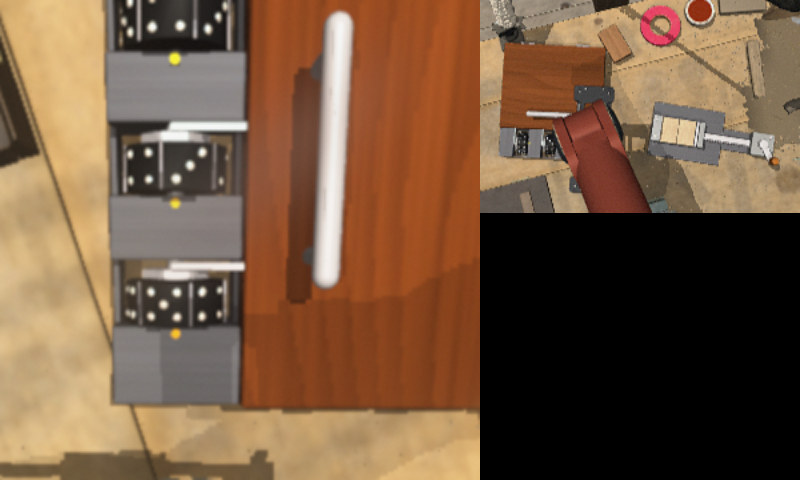

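```bash
python3 -c "
from workcell import r
print(r.job_done())"
```

```text
the job is handed in; nothing more can be done
None
```

The job was carried out in the order you asked and handed in at about 69 s of the 208 s allowed.

- **Lock and lid:** I rolled the wheels to 2, 5, 3, with each face centred within about 0.06 rad of its mark. I then swung the lid open by its handle to about 1.59 rad.
- **Blocks:** There were only two pale blocks in the box. The one left behind had shifted about 8 mm after the first was lifted, so I measured it again before grasping it. Both lie flat in one straight row against the fixed jaw, and the box was empty before I shut the lid.
- **Clamp:** I cranked to about 7.26 rad. The pictures show the seam and pad where predicted, and the pad compressed about 2.3–2.6 mm of its 3 mm.
- **Shutting and scrambling:** With a fingertip pressed on the lid, its top measured 54.3 mm against the 54.5 mm expected, so it is fully shut. The last picture shows the middle wheel between 3 and 4 (about 1.7 rad off) and the right wheel near 5 (about 1.75 rad off). The left wheel shows about 4, but it was partly cut off at the picture's edge, so that reading is only approximate.

**Checks that disagreed or were weak:**
- The heights of the block tops from two views were noisy at 19–32 mm, against 34 mm expected, because the views were close together.
- The bed measured about 1.3% small.
- The arm's measured position sometimes differed from the command by about 4 mm. I corrected this from the measured pose.

In the last overhead view the tape roll and sanding block looked in place. The glue bottle was outside that crop, and the arm never worked near it.

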